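Nest the tapered tip stand in its leaning collar

TASK

Set the tapered white ceramic tip stand (the one that narrows towards its foot) into the leaning metal collar under the light bar so that it nests snugly and in line with the collar. Push it down until the collar bottoms on its sprung stop and the stop gives, and hold it there for a moment. Press gently, because ceramic chips, then let go; leave the straight-sided stand, the pliers and the glass dish where they are.

Things in the scene. Friction and masses are not known exactly. Their poses are not given: they have to be found in the camera images.
- tip_stand_mid (a point): Tapered white ceramic tip stand, loose, about 0.3 kg, upright. Solid cone, 40 mm across at the foot, 68 mm at a flat shoulder 60 mm up; on the shoulder a central square grip block, 30 x 30 mm, 40 mm tall, sides along x and y. 100 mm tall in all. Point: on its axis half-way up (10 mm below the shoulder, 50 mm below the block's top). z: foot to block.
- straight_stand_mid (a point): White ceramic stand of the same height, with the same grip block, but straight sides: 68 mm across all the way down. It does not fit the collar and stays where it stands. Loose, 0.4 kg. Point: on its axis half-way up, 50 mm above its foot.
- collar_mouth (a point): Centre of the upper rim of the aluminium collar: a tapered ring 32 mm tall, open at both ends, inside 64 mm across at the mouth, 49 mm at the bottom (same taper as the tip stand), wall 4 mm. z points out of the mouth along its axis, which leans 30 degrees from vertical; y is level. When nested, the tip stand's mid point lies on the axis about 1 mm below this point, grip block outward.
- seat_stop (a joint): Travel in m of the sprung stop below the collar: 0 at rest, 0.004 fully pressed, then rigid. The collar slides down stiffly along its own axis (7 N, less the weight on it; the stand's weight alone does not move it, it stays where left). It meets the stop after 4 to 24 mm, which differs each time and must be felt; the stop gives at 11 N, 13 N at full travel (weights of 4 to 5 N help), and springs back.
- station: Fixed steel station that carries the collar: base plate 170 x 300 x 12 mm, origin at the centre of its underside, x to its rear, y left, z up. The collar leans to the front (-x) on a column that is clamped up to 14 mm higher or 6 mm farther front or back from time to time. The column stands behind the collar, its face 50 mm from the collar's axis, its top 11 mm above the lowered mouth.
- light_bar (a point): Middle of the station's level light bar, 20 mm thick, 290 mm long along the station's y, 245 mm above the bench, on 12 mm posts at y = +-137 mm. It crosses over the collar and leaves no room for a gripper pointing straight down over the stand in the collar; along the collar's axis the way is free, up to 58 mm behind that axis.
- pliers: Steel flat pliers with black handles, 160 mm long, 54 mm wide, 13 mm high, lying flat, loose. Bystander. Origin near the middle, on the bench.
- glass_dish: Small glass dish 80 mm across, 30 mm high, loose. Bystander. Origin at the centre of its underside.
There are look-alikes about, which are no part of the job. What is shaped like the part that bears tip_stand_mid but red is not meant.

How it is judged (in metres and radians):
On the way:
1. with the tip stand in the collar, the sprung stop is pressed at least 2 mm in and held for 0.1 s (value of joint seat_stop above 0.002 m and distance between tip_stand_mid and collar_mouth below 0.008 m), for 0.1 s.
At the end, for the whole second after the job is handed in: The tapered tip stand is nested in the collar, grip block out, its mid point within 3 mm sideways of the collar's axis and no more than 3 mm above the mouth (fully in, it is 1 mm below), its axis within 0.06 rad of the collar's, released and at rest (x of tip_stand_mid in the frame of collar_mouth between -0.003 and 0.003 m and y of tip_stand_mid in the frame of collar_mouth between -0.003 and 0.003 m and z of tip_stand_mid in the frame of collar_mouth between -0.008 and 0.003 m and angle between the z axis of tip_stand_mid and the z axis of collar_mouth, either way round below 0.06 rad and linear speed of tip_stand below 0.02 m/s); the robot touches nothing.
It fails at once if the tip stand is forced hard into the collar (wedging contact force over 130 N, which takes a push of 30 N or more along the axis) (contact force between tip_stand and collar above 130 N).
It fails at once if the straight-sided stand, the pliers or the dish is moved by more than 25 mm (distance of any of straight_stand_mid, pliers, glass_dish from where it was at the start of the episode above 0.025 m).
It also fails if it takes over 45 s, if anything falls off the work surface, if the arm or the gripper's body presses on something with over 40 N, if the wrist force passes 120 N, or if a joint passes its speed limit or range.

ROBOT

A 6-joint arm with a two-finger parallel gripper is mounted at the origin on the work surface. World frame = base frame: x ahead of the robot, y to its left, z up, the work surface at z = 0. Lengths are in m, angles in degrees, forces in N, time in s.
With the tool pointing down it reaches from about 0.4 to 0.825 m from the base axis. Payload 7 kg.
Tool frame: the origin (TCP) lies midway between the tips of the shut fingers; the grasp point (between the pads) lies 19 mm behind it (r.grasp_offset is the distance from the TCP to the grasp point, in m); z points along the fingers, x is the direction in which the jaws open and shut, and the axes are right-handed (so a half turn about z gives the same grasp; the last joint's range is limited). The gripper opens to 88 mm and grips with 3 to 60 N. Pads are 19 mm wide; open, the fingers measure 130 mm over their backs; the gripper's body (78 mm by 193 mm) begins 47 mm behind the grasp point.
Start: joints at [82.741, 20.546, 0.682, 0, -70.136, -16.507], TCP at [0.272, 0.618, 0.227] pointing down, gripper open.
Joint ranges: [-176.03, 176.03], [-82.01, 121.73], [-58.28, 71.71], [-173.87, 95.51], [-174.79, -0.11], [-173.66, 173.66]. Speed limits (degrees/s): [136.94, 136.94, 172.46, 180, 180, 180].

INTERFACE

Orientations are given as [roll, pitch, yaw] about the fixed x, y, z axes, in that order (R = Rz(yaw) Ry(pitch) Rx(roll)).
In Python, from plant import r gives the robot as it stands.
- The arm moves only by the tool step_arm, never from a script. Its argument "deltas" is a list of rows, each a list of 7 numbers: the turn, a rotation vector about the tool's x, y, z in rad, then the shift along the tool's x, y, z in mm, then the opening, from -1 (shut) to 1 (fully open), so that 0 is half open. In form: [[ax, ay, az, x, y, z, grip], ...]. A call has 1 to 10 rows; each row shifts and turns the pose as measured when the row begins, along the tool's axes as they then stand; what a row does not reach is not made up. A row lasts 1/10 s, in which the tool goes at most 50 mm and 8.59 degrees, less where a joint would pass 70% of its speed; a pose out of reach is approached as far as the arm can. A call with a gripper value outside its range is refused whole. The fingers move at their own pace and stop on an object; "squeeze" is the grip in N (left out, the last holds). Time passes only in rows, so rows that do not move let the fingers close. It gives the time, the measured TCP pose, the force and the opening at its end, in the units of the state.
- r.get_state(): the state, without advancing time (a new reading comes with each control period).
- r.capture(name): name is "scene" or "top"; returns the picture (384x512x3 uint8, red, green, blue); there is no depth.
- r.camera_info(name): a dict with "vertical_fov" (degrees; the focal length in pixels is half the picture's height over the tangent of half this angle, whatever the lens; pixels are square), "cx", "cy" (the principal point, pixels), "view" (4x4, takes a point from world to camera coordinates). Camera axes: x right, y down, z forward; pixel columns grow to the right and rows downward; lengths in m; the calibration is good to about 2 mm. A picture is of the moment at which its call begins. camera_info takes no time and is no camera call.
- r.close_job(): hands the job in, once; it reports no verdict.
The state is a dict: "time_s": time; "joints": joint angles; "qd": joint speeds; "joint_torque": joint torques, N m; "tcp_pos": TCP position; "eef_rot": TCP orientation; "contact_force": force on the tool from outside, world axes, zero at the start; "moment": the same for the moment, N m; "gripper_width": finger opening in m.
Only numpy, scipy, OpenCV 4.12 (cv2) and the standard library are available. Lean on these libraries where they do the work, as an engineer would, in place of code of your own. Each camera call takes 0.05 s, during which the arm holds its last target.

## Working session

There is one attempt and no reset: what is moved stays moved. The work goes in short steps, Python scripts to look and compute and a tool call to move; the robot and the scene stay as the last step left them, time stands still between calls to the robot, and variables do not carry over. Pictures are saved under pics/ and viewed, and the job is handed in when it is done.

Besides the shell and the picture viewer there is one more tool, called after "Request:" as name([rows], argument=value, ...), one row to a line, values as JSON. step_arm: Moves the arm, as the interface text tells. Its arguments: {"type":"object","properties":{"deltas":{"type":"array","items":{"type":"array","items":{"type":"number"}}},"squeeze":{"type":"number"}},"required":["deltas"]}

```bash
ls; mkdir -p pics
python3 - <<'E'
from plant import r
import cv2,json
print(r.get_state()); print(r.grasp_offset)
for n in("scene","top"):
    cv2.imwrite(f"pics/{n}0.png",r.capture(n)[:,:,::-1]); print(n,r.camera_info(n))
E
```

```text
pics
{'time_s': 0.0, 'joints': array([ 8.27410498e+01,  2.05896013e+01,  6.34686728e-01, -2.07921747e-02,
       -7.01366177e+01, -1.65075423e+01]), 'qd': array([ 0.00698817, -0.08566192, -0.08391017, -0.10511914,  0.06054173,
        0.03930913]), 'joint_torque': array([ 4.60474203e-04, -5.82712519e+01,  2.93043101e+01,  6.99726105e+00,
        6.83893843e-03, -1.48835288e-04]), 'tcp_pos': array([0.27184838, 0.61730261, 0.22564822]), 'eef_rot': array([-1.79992730e+02, -9.33138331e-02, -1.13773579e+02]), 'contact_force': array([ 0.25025423, -0.26079871, -0.13028997]), 'moment': array([0.01102879, 0.03500695, 0.01509631]), 'gripper_width': 0.08777322326497261}
0.0188
scene {'vertical_fov': 56.79439478565062, 'cx': 250.5885455873713, 'cy': 192.99716052531878, 'view': array([[ 0.89017133,  0.45556687,  0.00733664, -0.50707103],
       [ 0.32236249, -0.61834902, -0.71674746, -0.06999871],
       [-0.3219898 ,  0.64039309, -0.69729424,  1.52948405],
       [ 0.        ,  0.        ,  0.        ,  1.        ]])}
top {'vertical_fov': 56.83916239454062, 'cx': 257.9495333045078, 'cy': 186.51136833351893, 'view': array([[ 0.01620105, -0.99985805, -0.00462739, -0.02872751],
       [-0.98344847, -0.01509953, -0.18055776,  0.59203845],
       [ 0.18046226,  0.00747603, -0.9835535 ,  1.18428897],
       [ 0.        ,  0.        ,  0.        ,  1.        ]])}
```

View pics/scene0.png

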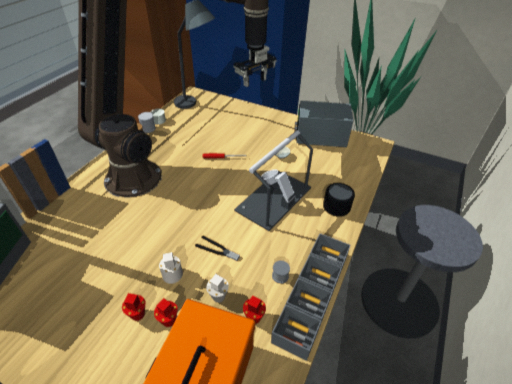

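View pics/top0.png

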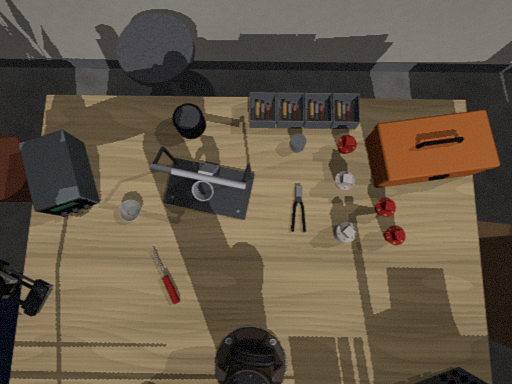

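The white candidates are at top (345,181), scene (217,286), and top (345,232), scene (171,268). The red look-alikes are at top (347,144), (385,207), (395,235). Other round items are the grey cylinder at top (298,143) and the glass dish at top (129,210). I'll check close crops before choosing.

Run:
```python
import cv2,numpy as np
s=cv2.imread('pics/scene0.png');t=cv2.imread('pics/top0.png')
a=cv2.resize(s[235:325,110:280],None,fx=4.5,fy=4.5,interpolation=cv2.INTER_CUBIC)
cv2.imwrite('pics/cA.png',a)
b=cv2.resize(s[125:235,225:335],(500,500),interpolation=cv2.INTER_CUBIC)
c=cv2.resize(t[140:225,145:260],None,fx=4.35,fy=5.88*0.74,interpolation=cv2.INTER_CUBIC)
cv2.imwrite('pics/cB.png',b)
cv2.imwrite('pics/cC.png',cv2.resize(t[140:225,145:260],None,fx=5,fy=5,interpolation=cv2.INTER_CUBIC))
cv2.imwrite('pics/cD.png',cv2.resize(t[160:255,280:420],None,fx=5,fy=5,interpolation=cv2.INTER_CUBIC))
```

```text
(no output)
```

View pics/cA.png

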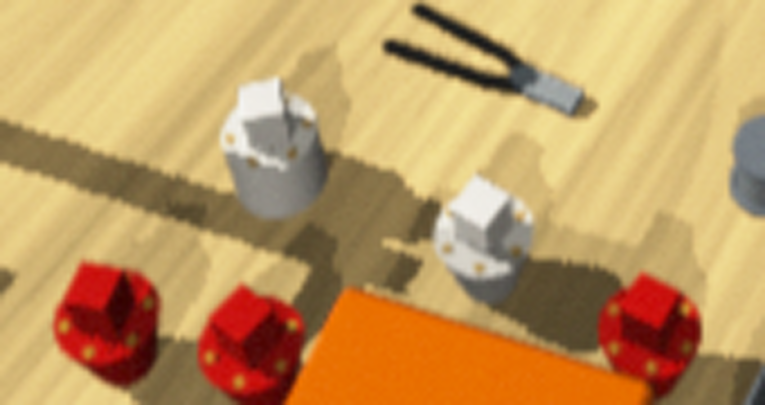

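View pics/cB.png

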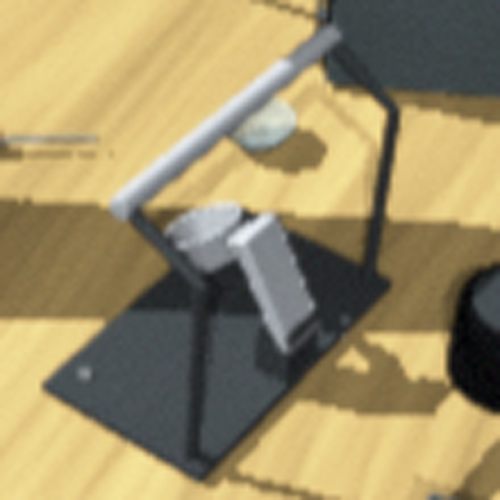

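View pics/cC.png

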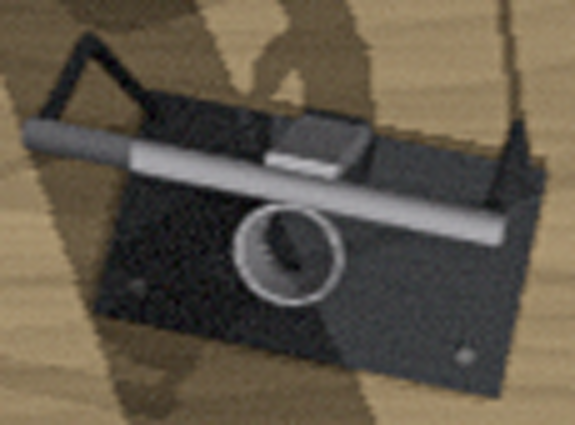

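View pics/cD.png

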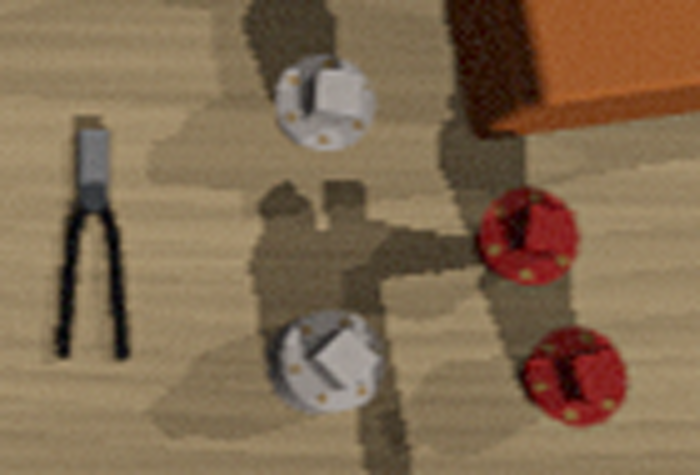

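I choose the white one at scene (217,288), top (345,180): its side narrows to the foot. The one at scene (171,268) has straight sides. Next I measure both the stand and the station.

```bash
cat > h.py <<'E'
import numpy as np,cv2
from plant import r
from scipy.optimize import least_squares
def cam(n):
    c=r.camera_info(n); f=192/np.tan(np.radians(c['vertical_fov'])/2)
    return f,c['cx'],c['cy'],np.array(c['view'])
def proj(n,P):
    f,cx,cy,V=cam(n); P=np.atleast_2d(P); q=P@V[:3,:3].T+V[:3,3]
    return np.c_[cx+f*q[:,0]/q[:,2],cy+f*q[:,1]/q[:,2]]
def ray(n,uv):
    f,cx,cy,V=cam(n); uv=np.atleast_2d(uv).astype(float); d=np.c_[(uv[:,0]-cx)/f,(uv[:,1]-cy)/f,np.ones(len(uv))]@V[:3,:3]
    return -V[:3,:3].T@V[:3,3],d/np.linalg.norm(d,axis=1)[:,None]
def onz(n,uv,z):
    o,d=ray(n,uv); return o+d*((z-o[2])/d[:,2])[:,None]
def tri(a,b):  # pixels in scene, top
    o1,d1=ray('scene',a);o2,d2=ray('top',b);d1=d1[0];d2=d2[0]
    s=np.linalg.lstsq(np.c_[d1,-d2],o2-o1,rcond=None)[0]
    p,q=o1+s[0]*d1,o2+s[1]*d2
    return (p+q)/2,np.linalg.norm(p-q)
def big(img,x0,y0,x1,y1,k,out,pts=()):
    b=cv2.resize(img[y0:y1,x0:x1],None,fx=k,fy=k,interpolation=cv2.INTER_CUBIC)
    for p in pts: cv2.circle(b,(int((p[0]-x0+.5)*k),int((p[1]-y0+.5)*k)),3,(0,255,0),1)
    for x in range(x0,x1,5):
        cv2.line(b,(int((x-x0+.5)*k),0),(int((x-x0+.5)*k),6 if x%10 else 14),(255,255,0),1)
        if x%10==0: cv2.putText(b,str(x),(int((x-x0)*k),26),0,.4,(255,255,0),1)
    for y in range(y0,y1,5):
        cv2.line(b,(0,int((y-y0+.5)*k)),(6 if y%10 else 14,int((y-y0+.5)*k)),(255,255,0),1)
        if y%10==0: cv2.putText(b,str(y),(16,int((y-y0+.5)*k)),0,.4,(255,255,0),1)
    cv2.imwrite(out,b)
E
python3 - <<'E'
from h import *
s=cv2.imread('pics/scene0.png');t=cv2.imread('pics/top0.png')
# stand masks
for n,im,(x0,y0,x1,y1) in(('scene',s,(200,268,235,306)),('top',t,(330,165,360,196))):
    hsv=cv2.cvtColor(im,cv2.COLOR_BGR2HSV)
    m=((hsv[...,1]<45)&(hsv[...,2]>95)).astype(np.uint8)
    mm=np.zeros_like(m);mm[y0:y1,x0:x1]=m[y0:y1,x0:x1]
    print(n); 
    g=cv2.cvtColor(im,cv2.COLOR_BGR2GRAY)
    print(cv2.moments(mm)['m00'], np.percentile(g[y0:y1,x0:x1][mm[y0:y1,x0:x1]>0],[10,50,90,99]))
big(s,195,262,240,308,14,'pics/d1.png'); big(t,325,160,368,202,14,'pics/d2.png')
big(s,232,155,320,232,9,'pics/d3.png'); big(t,145,143,262,222,6,'pics/d4.png')
E
```

```text
scene
336.0 [103.5 188.  236.  237. ]
top
241.0 [112.  141.  160.  163.6]
```

View pics/d1.png

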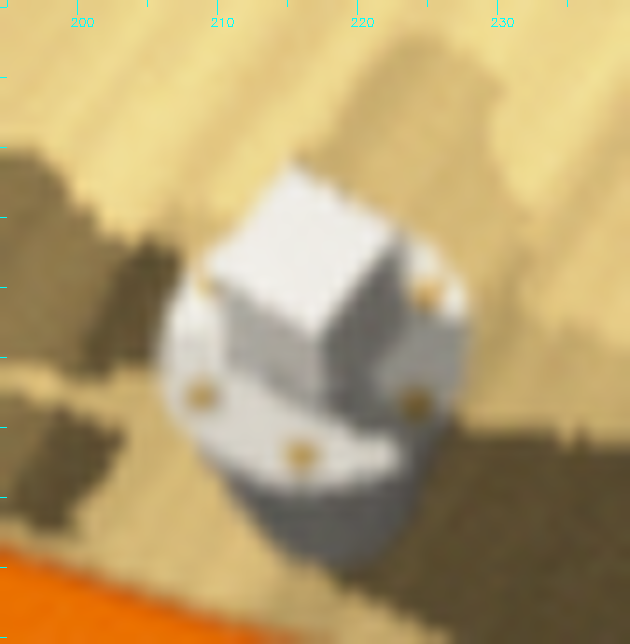

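View pics/d2.png

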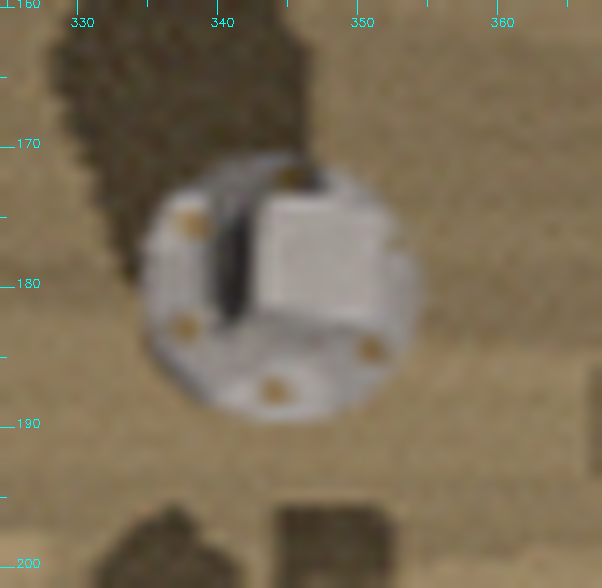

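View pics/d3.png

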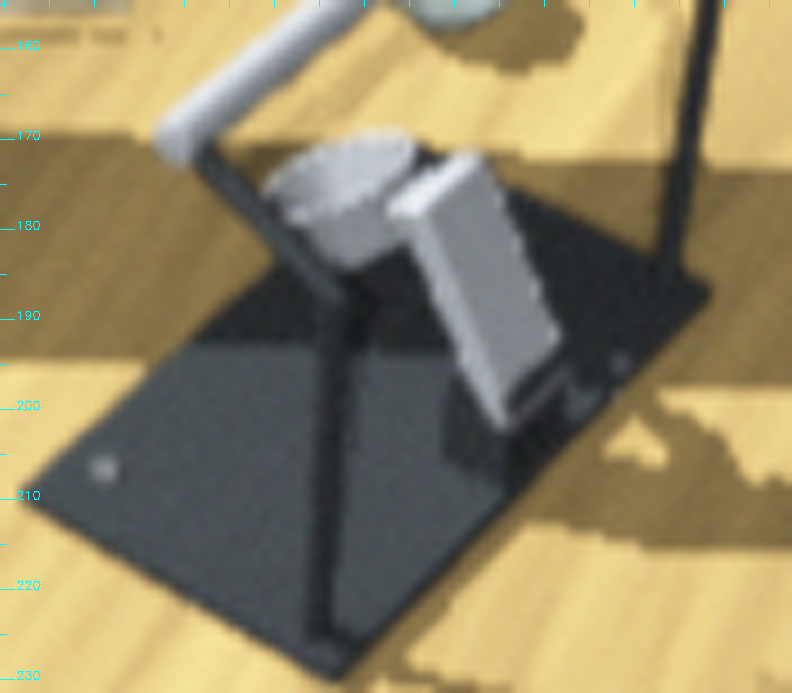

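View pics/d4.png

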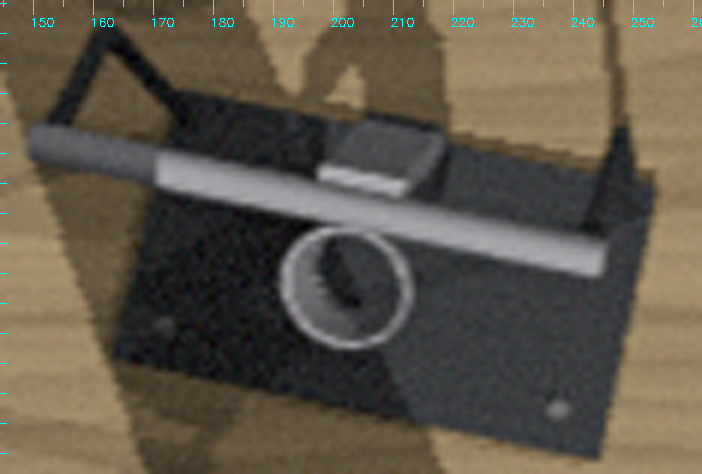

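The images show the tapered stand's block top face at scene ≈(216,279), top ≈(347,178). The collar mouth is at top ≈(202,190.6), scene ≈(270,175), and the plate corners are clear in both views. Now to positions.

Run:
```python
from h import *
S=[(215.4,273.1),(223.2,278.3),(217.2,285.8),(209.1,280.6)]
T=[(343.2,173.6),(352.5,173.8),(352,182.7),(342.9,181.6)]
for n,c in(('scene',S),('top',T)):
    P=onz(n,c,.1);print(n,P.mean(0)[:2].round(4)); 
    for i in range(4):
        e=P[(i+1)%4]-P[i];print(np.linalg.norm(e).round(4),np.degrees(np.arctan2(e[1],e[0])).round(1))
print('block tri',tri(np.mean(S,0),np.mean(T,0)))
print('shoulder top',onz('top',[(344.7,179.9)],.06))
PS=onz('scene',[(233.9,209.5),(268.7,230.4),(310.4,186.9)],.012)
PT=onz('top',[(173.7,157.5),(253.7,174.2),(244.5,219.2),(163.7,201.2)],.012)
print(PS.round(4));print(PT.round(4),PT.mean(0))
for i in range(4):
    e=PT[(i+1)%4]-PT[i];print(np.linalg.norm(e).round(4),np.degrees(np.arctan2(e[1],e[0])).round(1))
for i in range(2):
    e=PS[i+1]-PS[i];print(np.linalg.norm(e).round(4),np.degrees(np.arctan2(e[1],e[0])).round(1))
print('PS centre',((PS[0]+PS[2])/2).round(4))
# rim
t=cv2.imread('pics/top0.png');g=cv2.cvtColor(t,cv2.COLOR_BGR2GRAY)
print(g[178:204,188:216])
s=cv2.imread('pics/scene0.png');g=cv2.cvtColor(s,cv2.COLOR_BGR2GRAY)
print(g[166:188,258:284])
```

```text
scene [ 0.6187 -0.3215]
0.0303 -9.1
0.03 -95.4
0.0305 172.6
0.0309 84.2
top [ 0.618  -0.3214]
0.0313 -90.4
0.0308 175.1
0.0306 83.8
0.0276 -3.6
block tri (array([ 0.61833001, -0.32140705,  0.09922203]), np.float64(0.0004556576692184833))
shoulder top [[ 0.61930661 -0.32088715  0.06      ]]
[[ 0.4853  0.0223  0.012 ]
 [ 0.6498 -0.0107  0.012 ]
 [ 0.7046  0.2811  0.012 ]]
[[ 0.7035  0.2917  0.012 ]
 [ 0.6453 -0.0029  0.012 ]
 [ 0.4814  0.0268  0.012 ]
 [ 0.5413  0.3181  0.012 ]] [0.59289991 0.15841879 0.012     ]
0.3003 -101.2
0.1666 169.7
0.2974 78.4
0.1643 -9.2
0.1677 -11.3
0.2969 79.4
PS centre [0.595  0.1517 0.012 ]
[[ 27  45  57  77  97 114 137 154 152 158 153 157 160 160 162 163 161 163
  157 158 160 156 149 148 146 142 140 131]
 [ 18  15  23  20  30  37  43  62  74  93 124 139 148 151 154 154 156 160
  160 160 166 164 160 159 160 154 151 150]
 [ 16  19  10  20  28  11  20  10  10  32  54  82  94 105 128 139 146 148
  150 152 155 154 161 162 163 164 164 164]
 [ 21  32  34  31  17  17  10  22  54  96 152 171 152 136 142 143 145 134
  131 126 132 144 152 158 159 159 160 163]
 [ 24 
[... 4267 characters left out ...]
39 135 128
  124 131 158 165 155 132 130 130]
 [118 115 111  94  71  73  70  61  72  98 121 130 136 136 136 132 117  99
   74  94 156 165 161 137 132 129]
 [117 114 114 105  72  64  72  69  65  75 100 110 128 132 119 101  68  50
   41  62 132 160 168 147 130 132]
 [116 113 106  92  62  49  59  75  69  61  71  76  95  96  73  52  39  39
   39  43  86 150 164 159 133 129]
 [112 110  94  67  43  40  46  60  70  68  63  51  46  42  42  39  39  39
   38  37  55 125 161 163 145 133]
 [107  88  66  47  43  43  40  45  63  69  66  49  33  27  36  39  38  39
   41  40  48  92 158 168 159 136]
 [ 86  56  42  42  39  40  37  41  47  62  69  65  43  33  27  34  40  39
   40  44  44  74 157 166 167 140]]
```

Run:
```python
from h import *
s=cv2.imread('pics/scene0.png')
big(s,255,162,288,190,24,'pics/e1.png')
t=cv2.imread('pics/top0.png');g=cv2.cvtColor(t,cv2.COLOR_BGR2GRAY).astype(np.float32)
c=np.array([202.2,190.6]);pts=[]
for a in np.radians(np.arange(-60,241,6)):   # skip bar side
    rr=np.arange(7,13,.1);u=np.c_[c[0]+rr*np.cos(a),c[1]+rr*np.sin(a)].astype(np.float32)
    v=cv2.remap(g,u[:,0].reshape(1,-1),u[:,1].reshape(1,-1),cv2.INTER_LINEAR)[0]
    w=np.clip(v-v.max()+35,0,None);k=np.argmax(v);sel=np.abs(rr-rr[k])<1.2
    rm=(rr*w*sel).sum()/(w*sel).sum(); 
    pts.append((c[0]+rm*np.cos(a),c[1]+rm*np.sin(a)));print(int(np.degrees(a)),round(rm,2),v.max(),end='; ')
pts=np.array([p for p,in zip(pts)],np.float32)
print(cv2.fitEllipse(pts)); 
n=len(pts);print(cv2.fitEllipse(pts[8:-8]))
```

```text
-59 12.36 160.16211; -54 12.38 158.02832; -48 12.71 157.0625; -42 9.7 130.25293; -36 9.69 123.075195; -29 9.68 123.046875; -24 9.74 140.58984; -18 9.69 140.05176; -12 9.85 128.0166; -6 9.99 120.30859; 0 10.13 126.34375; 6 10.26 125.96875; 12 10.29 114.177734; 18 10.16 110.21875; 24 10.18 110.57031; 29 10.17 116.42578; 36 10.02 108.67578; 42 10.17 101.61914; 48 10.1 111.615234; 54 10.09 126.96875; 59 9.74 144.5625; 66 9.59 108.31445; 72 9.65 116.75; 78 9.54 143.9375; 84 9.4 150.0586; 90 9.3 144.625; 96 9.2 135.40039; 102 8.96 128.3789; 108 8.84 143.18555; 114 8.94 136.78125; 119 8.79 132.15234; 126 8.95 142.91895; 132 8.9 135.34961; 138 9.02 139.71094; 144 8.82 137.34375; 150 8.84 126.69043; 156 8.97 139.25781; 162 9.14 133.8916; 168 9.25 135.9375; 174 9.73 142.67578; 180 9.46 144.0; 186 9.51 143.28906; 192 9.66 143.6875; 198 9.95 144.97461; 204 10.04 142.40625; 210 10.24 143.45703; 216 10.1 139.8418; 222 10.11 134.26562; 228 10.06 135.5586; 234 10.23 147.4209; 239 9.98 146.8711; ((202.65097045898438, 189.544189453125), (19.541412353515625, 21.11027717590332), 175.18295288085938)
((202.4718780517578, 190.35401916503906), (18.445363998413086, 20.2464599609375), 125.82569885253906)
```

View pics/e1.png

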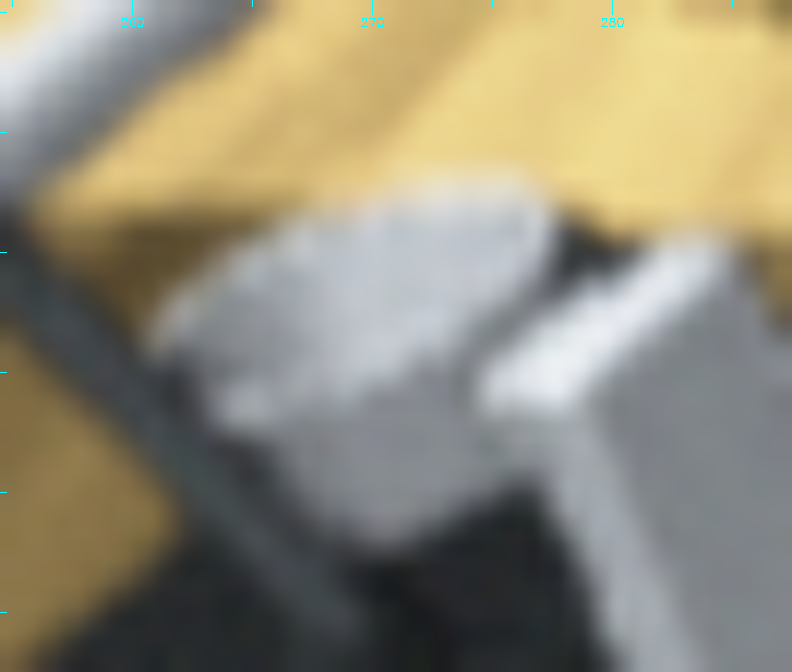

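```bash
cat > rim.py <<'E'
from h import *
def toprim(im,c=(202.2,190.6)):
    g=cv2.cvtColor(im,cv2.COLOR_BGR2GRAY).astype(np.float32);pts=[]
    for a in np.radians(np.arange(-42,237,6)):
        rr=np.arange(8,11.5,.1);u=np.c_[c[0]+rr*np.cos(a),c[1]+rr*np.sin(a)].astype(np.float32)
        v=cv2.remap(g,u[:,0].reshape(1,-1),u[:,1].reshape(1,-1),cv2.INTER_LINEAR)[0]
        w=np.clip(v-v.max()+35,0,None);k=np.argmax(v);sel=np.abs(rr-rr[k])<1.2
        rm=(rr*w*sel).sum()/(w*sel).sum();pts.append((c[0]+rm*np.cos(a),c[1]+rm*np.sin(a)))
    return cv2.fitEllipse(np.array(pts,np.float32))
E
python3 - <<'E'
from rim import *
t=cv2.imread('pics/top0.png');et=toprim(t)
d=np.array([(150,345),(205,275),(280,220),(380,185),(455,175),(520,175),(560,215),(550,260),(510,310),(440,365),(340,410),(235,430)],float)
p=(d/24+[254.5,161.5]).astype(np.float32);es=cv2.fitEllipse(p)
print(et,es);X,e=tri(es[0],et[0]);print('mouth',X,e)
# reproject expected rims with normal lean
for yaw in(-11.3,-10):
    c,s=np.cos(np.radians(yaw)),np.sin(np.radians(yaw)); xs=np.array([c,s,0]);ys=np.array([-s,c,0]);
    z=np.cos(np.pi/6)*np.array([0,0,1])-.5*xs; xx=np.cross(ys,z)
    th=np.linspace(0,2*np.pi,90)[:,None]
    for n,rad in(('scene',.036),('top',.034)):
        q=proj(n,X+rad*(np.cos(th)*xx+np.sin(th)*ys)).astype(np.float32);print(n,cv2.fitEllipse(q),proj(n,X))
    o=X-xs*0
    print('station y of mouth rel plate centres',(X[:2]-[.5929,.1584])@ys[:2],(X[:2]-[.595,.1517])@ys[:2])
for n in('scene','top'): print(n,ray(n,[[0,0]])[0])
E
```

```text
((202.43650817871094, 190.32057189941406), (18.460121154785156, 20.337467193603516), 126.98161315917969) ((269.0934753417969, 173.98956298828125), (8.27428150177002, 18.684507369995117), 65.65514373779297)
mouth [0.56515879 0.16326805 0.11791756] 0.00023824937622288946
scene ((269.11065673828125, 174.06503295898438), (6.6782732009887695, 18.716073989868164), 66.84054565429688) [[269.06350688 173.99728113]]
top ((202.4419708251953, 190.1996612548828), (18.788381576538086, 20.74590492248535), 123.70670318603516) [[202.41659054 190.29036389]]
station y of mouth rel plate centres -0.0006621057527300784 0.0054965255566229556
scene ((269.11187744140625, 174.06582641601562), (6.811520576477051, 18.71636962890625), 66.32675170898438) [[269.06350688 173.99728113]]
top ((202.43890380859375, 190.19898986816406), (18.827392578125, 20.751951217651367), 122.2830581665039) [[202.41659054 190.29036389]]
station y of mouth rel plate centres -2.3120973236977725e-05 0.006210429798844275
scene [ 0.96642331 -0.79174989  1.02004921]
top [ 0.36898526 -0.02863771  1.27157577]
```

Mouth ≈ (0.565, 0.163, 0.118), and both ellipses agree with a 30° lean at station yaw ≈ −11°. The stand is at ≈ (0.6185, −0.3212) with block yaw ≈ −6°. I'll refine the yaws and set up a move planner.

```bash
cat > mv.py <<'E'
from h import *
from scipy.spatial.transform import Rotation as Ro, Slerp
def cur():
    s=r.get_state();return np.array(s['tcp_pos']),Ro.from_euler('xyz',s['eef_rot'],degrees=True),s
def axes(z,x):
    z=np.array(z,float);z/=np.linalg.norm(z);x=np.array(x,float);x-=z*(x@z);x/=np.linalg.norm(x)
    return Ro.from_matrix(np.c_[x,np.cross(z,x),z])
def plan(P,R,n,g,start=None):
    p,q,_=cur()
    if start: p,q=start
    sl=Slerp([0,1],Ro.concatenate([q,R]));out=[]
    for i in range(n):
        t=(i+1)/n; a=sl([t])[0]; tp=p0+(P-p0)*t if i else p+(P-p)*t
        if i==0:p0=p.copy();q0=q
        w=(q0.inv()*a).as_rotvec(); d=q0.inv().apply(tp-(pc if i else p))*1000
        row=[round(float(v),3) for v in w]+[round(float(v),1) for v in d]+[g];out.append(row)
        pc=(pc if i else p)+q0.apply(np.array(row[3:6]))/1000; q0=q0*Ro.from_rotvec(row[:3])
    print(str(out));print('end',pc.round(4),q0.as_euler('xyz',degrees=True).round(1))
    return pc,q0
E
python3 - <<'E'
from mv import *
a=onz('top',[(149.5,166.2),(245.3,185.5)],.245);e=a[1]-a[0];print('bar',a,np.linalg.norm(e),np.degrees(np.arctan2(-e[1],-e[0]))-90)
y=np.radians(-96);Rp=axes([0,0,-1],[np.cos(y),np.sin(y),0])
s=plan(np.array([.40,.30,.36]),Rp,10,1)
s=plan(np.array([.58,-.22,.34]),Rp,14,1,s)
s=plan(np.array([.6185,-.3212,.18]),Rp,6,1,s)
E
```

```text
bar [[0.61385959 0.3030126  0.245     ]
 [0.55979615 0.0164475  0.245     ]] 0.2916203174266369 -10.683860128018253
[[0.0, -0.0, -0.031, 23.9, -24.5, -13.4, 1], [0.0, -0.0, -0.031, 24.6, -23.8, -13.4, 1], [0.0, -0.0, -0.031, 25.4, -23.0, -13.4, 1], [0.0, -0.001, -0.031, 26.1, -22.2, -13.4, 1], [0.0, 0.0, -0.031, 26.7, -21.3, -13.4, 1], [0.0, 0.0, -0.031, 27.4, -20.6, -13.4, 1], [0.0, -0.0, -0.031, 28.0, -19.7, -13.4, 1], [0.0, -0.0, -0.031, 28.6, -18.8, -13.4, 1], [0.0, -0.0, -0.031, 29.2, -17.9, -13.4, 1], [0.0, -0.0, -0.031, 29.7, -17.0, -13.4, 1]]
end [0.4  0.3  0.36] [180.  -0. -96.]
[[0.0, -0.0, -0.0, 35.6, -16.7, 1.4, 1], [0.0, -0.0, -0.0, 35.6, -16.6, 1.5, 1], [0.0, -0.0, -0.0, 35.6, -16.7, 1.4, 1], [0.0, -0.0, -0.0, 35.6, -16.7, 1.5, 1], [0.0, -0.0, -0.0, 35.6, -16.7, 1.4, 1], [0.0, -0.0, -0.0, 35.6, -16.6, 1.4, 1], [0.0, -0.0, -0.0, 35.6, -16.7, 1.5, 1], [0.0, -0.0, -0.0, 35.5, -16.7, 1.4, 1], [0.0, -0.0, -0.0, 35.6, -16.6, 1.5, 1], [0.0, -0.0, -0.0, 35.6, -16.7, 1.4, 1], [0.0, -0.0, -0.0, 35.6, -16.7, 1.4, 1], [0.0, -0.0, -0.0, 35.6, -16.7, 1.5, 1], [0.0, -0.0, -0.0, 35.6, -16.6, 1.4, 1], [0.0, -0.0, -0.0, 35.6, -16.7, 1.5, 1]]
end [ 0.58 -0.22  0.34] [180.  -0. -96.]
[[0.0, -0.0, -0.0, 16.1, -8.1, 26.7, 1], [0.0, -0.0, -0.0, 16.1, -8.2, 26.6, 1], [0.0, -0.0, -0.0, 16.1, -8.1, 26.7, 1], [0.0, -0.0, -0.0, 16.1, -8.2, 26.7, 1], [0.0, -0.0, -0.0, 16.1, -8.1, 26.6, 1], [0.0, -0.0, -0.0, 16.0, -8.2, 26.7, 1]]
end [ 0.6185 -0.3212  0.18  ] [180.  -0. -96.]
```

Request:
step_arm([
  [0, 0, -0.031, 24, -24, -13, 1],
  [0, 0, -0.031, 25, -24, -13, 1],
  [0, 0, -0.031, 25, -23, -13, 1],
  [0, 0, -0.031, 26, -22, -13, 1],
  [0, 0, -0.031, 27, -21, -13, 1],
  [0, 0, -0.031, 27, -21, -14, 1],
  [0, 0, -0.031, 28, -20, -14, 1],
  [0, 0, -0.031, 29, -19, -14, 1],
  [0, 0, -0.031, 29, -18, -14, 1],
  [0, 0, -0.031, 30, -17, -14, 1],
])

```text
time_s: 1.1
tcp_pos: [0.4025, 0.2897, 0.3595]
eef_rot: [179.7, -0.9, -95.0]
contact_force: [0.8, 0.3, 0.8]
gripper_width: 0.0874
```

Request:
step_arm([
  [0, 0, 0, 36, -17, 1, 1],
  [0, 0, 0, 36, -17, 1, 1],
  [0, 0, 0, 36, -17, 1, 1],
  [0, 0, 0, 36, -17, 1, 1],
  [0, 0, 0, 36, -17, 1, 1],
  [0, 0, 0, 36, -17, 1, 1],
  [0, 0, 0, 36, -17, 1, 1],
  [0, 0, 0, 36, -17, 1, 1],
  [0, 0, 0, 36, -17, 1, 1],
  [0, 0, 0, 36, -17, 1, 1],
])

```text
time_s: 2.1
tcp_pos: [0.5428, -0.0991, 0.3547]
eef_rot: [179.8, -0.6, -94.8]
contact_force: [1.3, 0.5, 0.3]
gripper_width: 0.0875
```

Run:
```python
from mv import *
y=np.radians(-96);Rp=axes([0,0,-1],[np.cos(y),np.sin(y),0])
s=plan(np.array([.6185,-.3212,.18]),Rp,10,1)
```

```text
[[0.0, -0.001, 0.002, 21.3, -9.5, 17.7, 1], [0.001, -0.001, 0.002, 21.3, -9.5, 17.6, 1], [-0.0, -0.001, 0.002, 21.4, -9.5, 17.7, 1], [0.0, -0.001, 0.003, 21.3, -9.5, 17.6, 1], [0.001, -0.001, 0.002, 21.3, -9.7, 17.6, 1], [-0.0, -0.001, 0.002, 21.3, -9.6, 17.5, 1], [0.0, -0.001, 0.002, 21.3, -9.7, 17.6, 1], [0.001, -0.001, 0.002, 21.3, -9.8, 17.5, 1], [-0.0, -0.002, 0.002, 21.3, -9.7, 17.6, 1], [0.0, -0.001, 0.002, 21.3, -9.8, 17.5, 1]]
end [ 0.6185 -0.3212  0.18  ] [180.   0. -96.]
```

Request:
step_arm([
  [0, -0.001, 0.002, 21, -9.5, 17.5, 1],
  [0, -0.001, 0.002, 21, -9.5, 17.5, 1],
  [0, -0.001, 0.002, 21, -9.5, 17.5, 1],
  [0, -0.001, 0.002, 21, -9.5, 17.5, 1],
  [0, -0.001, 0.002, 21, -9.5, 17.5, 1],
  [0, -0.001, 0.002, 21, -9.5, 17.5, 1],
  [0, -0.001, 0.002, 21, -9.5, 17.5, 1],
  [0, -0.001, 0.002, 21, -9.5, 17.5, 1],
  [0, -0.001, 0.002, 21, -9.5, 17.5, 1],
  [0, 0, 0, 0, 0, 0, 1],
])

```text
time_s: 3.1
tcp_pos: [0.6095, -0.3091, 0.186]
eef_rot: [179.3, 0.0, -96.2]
contact_force: [-0.8, 0.0, 0.0]
gripper_width: 0.0877
```

Run:
```python
from mv import *
for n in("scene","top"): cv2.imwrite(f"pics/{n}1.png",r.capture(n)[:,:,::-1])
s=cv2.imread('pics/scene1.png');t=cv2.imread('pics/top1.png')
p,q,st=cur();print(p,q.as_euler('xyz',degrees=True),st['joints'].round(1),st['contact_force'])
a=proj('scene',[p])[0];b=proj('top',[p])[0];print(a,b)
big(s,180,210,270,310,7,'pics/f1.png',[a]);big(t,300,130,400,220,7,'pics/f2.png',[b])
y=np.radians(-96);Rp=axes([0,0,-1],[np.cos(y),np.sin(y),0])
plan(np.array([.6185,-.3212,.066]),Rp,8,1)
```

```text
[ 0.61024616 -0.30785703  0.18901517] [ 1.79547285e+02  4.57493077e-03 -9.61550663e+01] [-10.5  22.9  -0.7   0.  -66.8  94.3] [-0.63338155  0.07945629 -0.11446746]
[214.25912477 257.2336659 ] [350.3544799  174.45569755]
[[0.001, 0.0, -0.0, 1.5, -1.3, 15.4, 1], [0.001, 0.0, -0.001, 1.6, -1.3, 15.3, 1], [0.001, 0.0, -0.0, 1.5, -1.3, 15.4, 1], [0.001, 0.0, -0.0, 1.6, -1.3, 15.4, 1], [0.001, 0.0, -0.001, 1.5, -1.3, 15.3, 1], [0.001, 0.0, -0.0, 1.6, -1.2, 15.4, 1], [0.001, 0.0, -0.0, 1.6, -1.2, 15.4, 1], [0.001, 0.0, -0.001, 1.5, -1.3, 15.4, 1]]
end [ 0.6185 -0.3212  0.066 ] [-180.    0.  -96.]
```

View pics/f1.png

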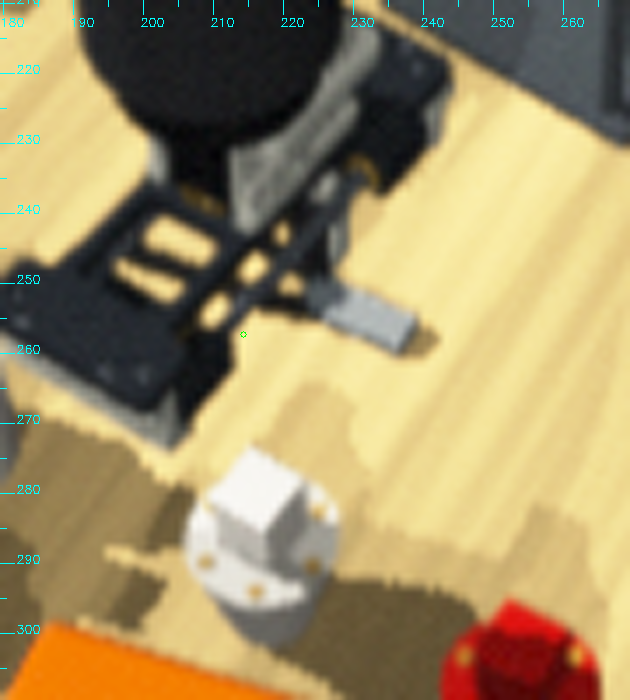

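View pics/f2.png

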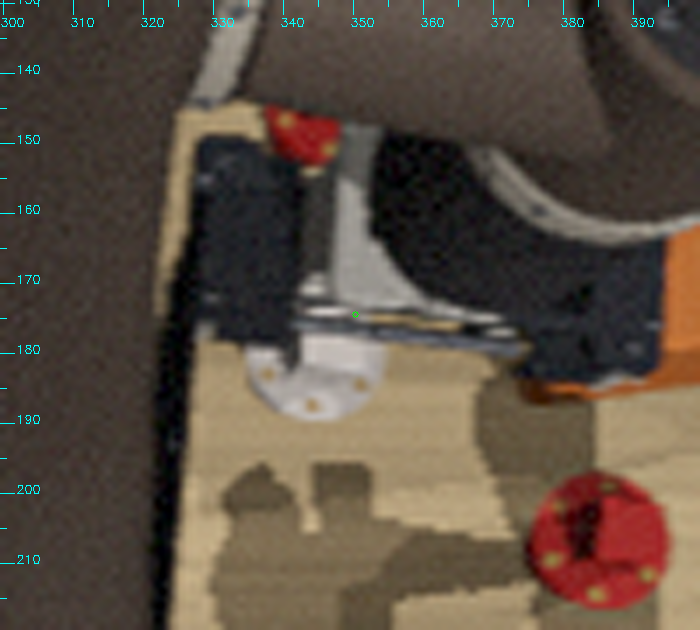

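Scene shows the gripper above and slightly short of the stand, whose block is at (216,281); top shows the stand at (345,180) partly under the hand. Both agree with the measurement, so I go down.

Request:
step_arm([
  [0.002, 0, 0, 5, -4, 0, 1],
  [0.002, 0, 0, 4, -3, 5, 1],
  [0.002, 0, 0, 2, -2, 15, 1],
  [0, 0, 0, 1, -1, 15, 1],
  [0, 0, 0, 0, 0, 16, 1],
  [0, 0, 0, 0, 0, 16, 1],
  [0, 0, 0, 0, 0, 15, 1],
  [0, 0, 0, 0, 0, 10, 1],
  [0, 0, 0, 0, 0, 0, 1],
])

```text
time_s: 4.1
tcp_pos: [0.6198, -0.3183, 0.0912]
eef_rot: [-179.9, 0.0, -95.9]
contact_force: [-0.4, -0.4, -0.5]
gripper_width: 0.0875
```

Run:
```python
from mv import *
y=np.radians(-96);Rp=axes([0,0,-1],[np.cos(y),np.sin(y),0])
plan(np.array([.6185,-.3212,.066]),Rp,4,1)
```

```text
[[-0.0, 0.0, 0.0, 0.8, 0.3, 6.3, 1], [-0.001, 0.0, 0.0, 0.7, 0.2, 6.3, 1], [-0.0, 0.0, 0.001, 0.8, 0.3, 6.3, 1], [-0.001, 0.001, -0.0, 0.7, 0.2, 6.3, 1]]
end [ 0.6185 -0.3212  0.066 ] [180.  -0. -96.]
```

Request:
step_arm([
  [0, 0, 0, 1, 0.5, 7, 1],
  [0, 0, 0, 1, 0.5, 7, 1],
  [0, 0, 0, 0.5, 0, 7, 1],
  [0, 0, 0, 0.5, 0, 3, 1],
  [0, 0, 0, 0, 0, 0, 1],
])

```text
time_s: 4.6
tcp_pos: [0.6192, -0.3216, 0.0663]
eef_rot: [-179.8, 0.0, -95.9]
contact_force: [-0.0, 0.2, 0.2]
gripper_width: 0.0878
```

Request:
step_arm([
  [0, 0, 0, 0, 0, 0, -0.3],
  [0, 0, 0, 0, 0, 0, -0.6],
  [0, 0, 0, 0, 0, 0, -1],
  [0, 0, 0, 0, 0, 0, -1],
  [0, 0, 0, 0, 0, 0, -1],
  [0, 0, 0, 0, 0, 0, -1],
], squeeze=35)

```text
time_s: 5.2
tcp_pos: [0.6201, -0.3219, 0.0679]
eef_rot: [-179.7, -0.0, -95.9]
contact_force: [-0.2, 0.7, 0.3]
gripper_width: 0.0455
```

Request:
step_arm([
  [0, 0, 0, 0, 0, 0, -1],
  [0, 0, 0, 0, 0, 0, -1],
  [0, 0, 0, 0, 0, 0, -1],
  [0, 0, 0, 0, 0, 0, -1],
  [0, 0, 0, 0, 0, 0, -1],
])

```text
time_s: 5.7
tcp_pos: [0.6203, -0.3218, 0.068]
eef_rot: [-179.7, -0.0, -95.9]
contact_force: [0.1, 1.0, 0.3]
gripper_width: 0.0299
```

Gripped at 29.9 mm, which is the block's width. Lifting straight up.

Request:
step_arm([
  [0, 0, 0, 0, 0, -10, -1],
  [0, 0, 0, 0, 0, -25, -1],
  [0, 0, 0, 0, 0, -40, -1],
  [0, 0, 0, 0, 0, -45, -1],
  [0, 0, 0, 0, 0, -45, -1],
  [0, 0, 0, 0, 0, -45, -1],
  [0, 0, 0, 0, 0, -45, -1],
  [0, 0, 0, 0, 0, -30, -1],
  [0, 0, 0, 0, 0, -10, -1],
])

```text
time_s: 6.6
tcp_pos: [0.614, -0.3205, 0.3717]
eef_rot: [179.6, 0.2, -96.0]
contact_force: [-0.1, -0.3, -4.6]
gripper_width: 0.03
```

Run:
```python
from mv import *
ps=np.radians(-10.8);a=np.array([-.5*np.cos(ps),-.5*np.sin(ps),.866]);M=np.array([.5652,.1633,.1179])
Rt=axes(-a,[np.sin(ps),-np.cos(ps),0])
p,q,s=cur();print(s['contact_force'],s['gripper_width'])
mid=M+.23*a; P=mid+.018*a;print(P)
st=plan(np.array([.47,-.03,.36]),q,8,-1)
st=plan(P,Rt,12,-1,st)
```

```text
[-0.05334069 -0.32164289 -4.6138022 ] 0.02995831692621377
[0.44339638 0.18653528 0.332668  ]
[[0.0, 0.0, 0.0, -34.2, 21.7, 1.7, -1], [0.0, 0.0, 0.0, -34.2, 21.7, 1.8, -1], [0.0, 0.0, 0.0, -34.2, 21.7, 1.7, -1], [0.0, 0.0, 0.0, -34.3, 21.7, 1.8, -1], [0.0, 0.0, 0.0, -34.2, 21.7, 1.7, -1], [0.0, 0.0, 0.0, -34.2, 21.7, 1.8, -1], [0.0, 0.0, 0.0, -34.2, 21.7, 1.7, -1], [0.0, 0.0, 0.0, -34.2, 21.8, 1.8, -1]]
end [ 0.47 -0.03  0.36] [179.6   0.2 -96. ]
[[0.044, 0.002, 0.007, -17.7, 4.1, 2.4, -1], [0.044, 0.002, 0.006, -17.7, 4.3, 2.1, -1], [0.045, 0.002, 0.007, -17.6, 4.5, 1.9, -1], [0.044, 0.002, 0.007, -17.7, 4.7, 1.7, -1], [0.044, 0.002, 0.007, -17.6, 4.9, 1.5, -1], [0.044, 0.002, 0.006, -17.5, 5.0, 1.1, -1], [0.045, 0.003, 0.007, -17.6, 5.3, 1.0, -1], [0.044, 0.002, 0.007, -17.5, 5.4, 0.6, -1], [0.044, 0.002, 0.006, -17.5, 5.5, 0.3, -1], [0.044, 0.002, 0.007, -17.4, 5.6, 0.1, -1], [0.045, 0.002, 0.007, -17.4, 5.8, -0.2, -1], [0.044, 0.002, 0.007, -17.3, 5.8, -0.5, -1]]
end [0.4434 0.1865 0.3327] [-150.     0.  -100.8]
```

Request:
step_arm([
  [0, 0, 0, -20, 12, 1, -1],
  [0, 0, 0, -30, 20, 1, -1],
  [0, 0, 0, -34, 22, 1, -1],
  [0, 0, 0, -34, 22, 1, -1],
  [0, 0, 0, -34, 22, 1, -1],
  [0, 0, 0, -34, 22, 1, -1],
  [0, 0, 0, -34, 22, 1, -1],
  [0, 0, 0, -30, 18, 1, -1],
  [0.04, 0.002, 0.005, -18, 4, 2, -1],
  [0.045, 0.002, 0.007, -18, 4, 2, -1],
])

```text
time_s: 7.6
tcp_pos: [0.4666, -0.0093, 0.349]
eef_rot: [-176.6, 0.1, -97.1]
contact_force: [0.2, 0.7, -3.4]
gripper_width: 0.03
```

```bash
cat > tgt.py <<'E'
from mv import *
ps=np.radians(-10.8);a=np.array([-.5*np.cos(ps),-.5*np.sin(ps),.866]);a/=np.linalg.norm(a);M=np.array([.5652,.1633,.1179])
Rt=axes(-a,[np.sin(ps),-np.cos(ps),0])
E
python3 - <<'E'
from tgt import *
st=plan(M+.248*a,Rt,11,-1)
E
```

```text
[[0.042, 0.002, 0.006, -17.4, 4.4, 1.3, -1], [0.042, 0.002, 0.005, -17.4, 4.5, 1.0, -1], [0.042, 0.002, 0.006, -17.3, 4.7, 0.8, -1], [0.042, 0.002, 0.005, -17.4, 4.8, 0.6, -1], [0.043, 0.001, 0.006, -17.3, 4.9, 0.3, -1], [0.042, 0.002, 0.005, -17.3, 5.0, 0.1, -1], [0.042, 0.002, 0.006, -17.2, 5.1, -0.1, -1], [0.042, 0.002, 0.006, -17.2, 5.2, -0.4, -1], [0.042, 0.002, 0.005, -17.2, 5.3, -0.6, -1], [0.042, 0.002, 0.006, -17.2, 5.3, -0.9, -1], [0.042, 0.002, 0.005, -17.1, 5.4, -1.2, -1]]
end [0.4434 0.1865 0.3327] [-150.    -0.  -100.8]
```

Request:
step_arm([
  [0.042, 0.002, 0.006, -17, 4.5, 1, -1],
  [0.042, 0.002, 0.006, -17, 4.5, 1, -1],
  [0.042, 0.002, 0.006, -17, 4.5, 1, -1],
  [0.042, 0.002, 0.006, -17, 5, 0.5, -1],
  [0.042, 0.002, 0.006, -17, 5, 0, -1],
  [0.042, 0.002, 0.006, -17, 5, 0, -1],
  [0.042, 0.002, 0.006, -17, 5, 0, -1],
  [0.042, 0.002, 0.006, -17, 5, -0.5, -1],
  [0.042, 0.002, 0.006, -17, 5, -0.5, -1],
  [0.042, 0.002, 0.006, -17, 5, -1, -1],
])

```text
time_s: 8.6
tcp_pos: [0.4355, 0.1679, 0.3211]
eef_rot: [-152.4, -0.2, -100.8]
contact_force: [0.8, -0.4, -2.9]
gripper_width: 0.0298
```

Run:
```python
from tgt import *
print(cur()[2]['joints'].round(1))
st=plan(M+.150*a,Rt,8,-1)
```

```text
[ 67.  -16.4 -43.1  31.2 -61.2  -2.7]
[[0.005, -0.0, 0.0, -2.5, -1.7, 11.2, -1], [0.005, -0.001, 0.0, -2.5, -1.5, 11.2, -1], [0.006, -0.0, 0.0, -2.5, -1.6, 11.2, -1], [0.005, -0.001, 0.001, -2.5, -1.5, 11.2, -1], [0.005, -0.0, -0.0, -2.5, -1.4, 11.3, -1], [0.005, -0.001, -0.0, -2.5, -1.3, 11.2, -1], [0.006, -0.0, 0.0, -2.5, -1.3, 11.3, -1], [0.005, -0.001, 0.0, -2.5, -1.3, 11.2, -1]]
end [0.4916 0.1774 0.2479] [-150.     0.  -100.8]
```

Request:
step_arm([
  [0.01, 0, 0, -5, -3, 8, -1],
  [0.01, 0, 0, -5, -2, 12, -1],
  [0.01, 0, 0, -4, -2, 15, -1],
  [0.005, 0, 0, -3, -2, 15, -1],
  [0.005, 0, 0, -2, -1.5, 15, -1],
  [0.005, 0, 0, -1, -1, 15, -1],
  [0, 0, 0, 0, 0, 8, -1],
  [0, 0, 0, 0, 0, 0, -1],
])

```text
time_s: 9.4
tcp_pos: [0.4856, 0.1741, 0.2356]
eef_rot: [-150.3, -0.8, -100.5]
contact_force: [0.8, -0.9, -3.7]
gripper_width: 0.0297
```

Run:
```python
from tgt import *
print(cur()[2]['joints'].round(1))
st=plan(M+.110*a,Rt,6,-1)
for n in("scene","top"): cv2.imwrite(f"pics/{n}2.png",r.capture(n)[:,:,::-1])
s=cv2.imread('pics/scene2.png');t=cv2.imread('pics/top2.png')
p,q,_=cur(); z=q.apply([0,0,1]); pts=[p,p+.008*z,p+.068*z,M]
big(s,220,100,320,200,6,'pics/g1.png',proj('scene',pts));big(t,150,140,260,230,6,'pics/g2.png',proj('top',pts))
```

```text
[ 57.5  -7.7 -52.1  42.9 -42.9  -9.2]
[[0.001, -0.002, 0.002, -0.7, -1.8, 5.3, -1], [0.001, -0.001, 0.002, -0.8, -1.8, 5.4, -1], [0.001, -0.002, 0.002, -0.7, -1.8, 5.3, -1], [0.001, -0.001, 0.002, -0.7, -1.7, 5.3, -1], [0.001, -0.002, 0.002, -0.7, -1.8, 5.4, -1], [0.0, -0.002, 0.002, -0.8, -1.8, 5.3, -1]]
end [0.5112 0.1737 0.2132] [-150.     0.  -100.8]
```

View pics/g1.png

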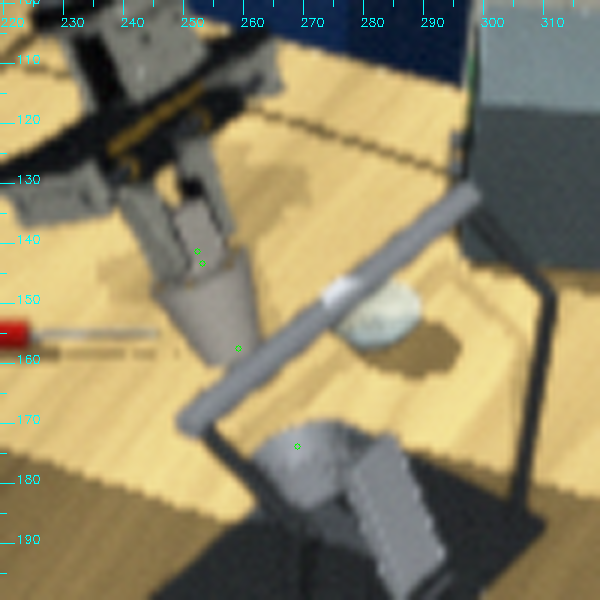

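View pics/g2.png

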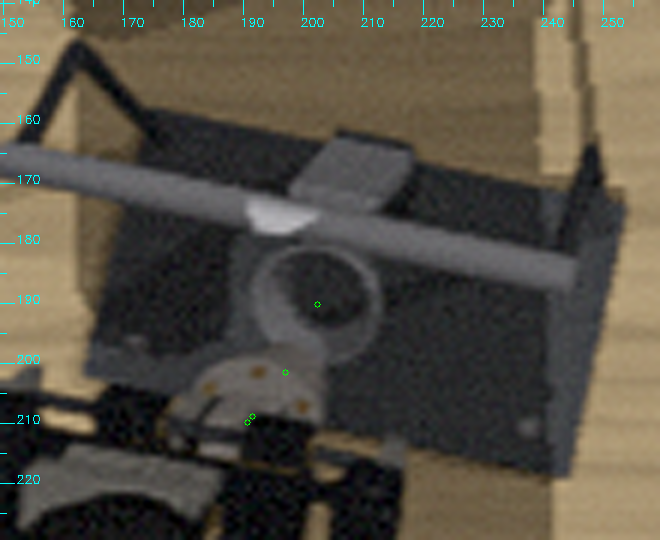

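Scene shows the held stand at (258,148) in line above the collar mouth at (269,174); top shows its shoulder at (190,205). Joint 3 is nearing its range, so I check the reach along the axis before going on.

```bash
cat > fk.py <<'E'
from tgt import *
D=[([.27184838,.61730261,.22564822],[-179.99,-.09,-113.77],[82.74,20.59,.635,0,-70.137]),
([.61024616,-.30785703,.18901517],[179.547,0,-96.155],[-10.5,22.9,-.7,0,-66.8]),
([.4355,.1679,.3211],[-152.4,-.2,-100.8],[67,-16.4,-43.1,31.2,-61.2]),
([.4856,.1741,.2356],[-150.3,-.8,-100.5],[57.5,-7.7,-52.1,42.9,-42.9])]
def W(P,e,L): return np.array(P)-L*Ro.from_euler('xyz',e,degrees=True).apply([0,0,1])
def fkW(x,j):
    a1,d1,l2,l3,o,L,of=x;j2,j3=np.radians(j[1]),np.radians(j[2]);g=j2-j3
    rr=a1+l2*np.sin(j2)+l3*np.cos(g)+o*np.sin(g);zz=d1+l2*np.cos(j2)-l3*np.sin(g)+o*np.cos(g)
    b=np.radians(j[0])-of;return np.array([rr*np.cos(b),rr*np.sin(b),zz])
def res(x): return np.concatenate([fkW(x,j)-W(P,e,x[5]) for P,e,j in D]+[0.02*(x-x0)])
x0=np.array([.1,.45,.4,.4,.0,.45,np.radians(16.5)])
E
python3 - <<'E'
from fk import *
f=least_squares(res,x0);x=f.x;print(x.round(4),f.fun.reshape(-1)[:12].round(3))
for h in(.15,.11,.08,.05,.03,.016,-.01):
    P=M+h*a; w=P+x[5]*a
    best=min((least_squares(lambda j:fkW(x,j)-w,[50,-8,-50]) for _ in range(1)),key=lambda s:s.cost)
    print(h,best.x.round(1),best.cost)
E
```

```text
[ 0.2134  0.3256  0.589   0.2745 -0.0125  0.5357  0.281 ] [-0.005  0.001  0.01   0.002 -0.     0.022 -0.011  0.007 -0.04   0.016
 -0.016  0.007]
0.15 [ 61.   -8.1 -51.3] 2.548663616343735e-17
0.11 [ 58.2  -1.8 -58.8] 1.2810733449563156e-15
0.08 [ 56.2   4.5 -65.1] 1.2032394528699982e-13
0.05 [ 54.3  12.9 -72.8] 2.3255158234962062e-12
0.03 [ 53.1  21.4 -80.5] 2.0187129303138233e-15
0.016 [ 52.3  29.2 -87.4] 1.1190888862957006e-05
-0.01 [ 50.8  32.9 -87.4] 0.00018804192255233754
```

```bash
cat > fk.py <<'E'
from tgt import *
D=[([.27184838,.61730261,.22564822],[-179.99,-.09,-113.77],[82.74,20.59,.635,0,-70.137,-16.5]),
([.61024616,-.30785703,.18901517],[179.547,0,-96.155],[-10.5,22.9,-.7,0,-66.8,94.3]),
([.4355,.1679,.3211],[-152.4,-.2,-100.8],[67,-16.4,-43.1,31.2,-61.2,-2.7]),
([.4856,.1741,.2356],[-150.3,-.8,-100.5],[57.5,-7.7,-52.1,42.9,-42.9,-9.2])]
Rx=lambda t:Ro.from_euler('y',t,degrees=True)
def fk(x,j):
    # x: a1,lat,d1,l2,o3,l3,L, lat5
    a1,lat,d1,l2,o3,l3,L,s4,s6=x[0],x[1],x[2],x[3],x[4],x[5],x[6],SG[0],SG[1]
    R=Ro.from_euler('z',j[0],degrees=True);p=R.apply([a1,lat,d1])
    R=R*Ro.from_euler('y',j[1],degrees=True);p=p+R.apply([0,0,l2])
    R=R*Ro.from_euler('y',-j[2],degrees=True);p=p+R.apply([l3,0,o3])
    R=R*Ro.from_euler('x',s4*j[3],degrees=True)*Ro.from_euler('y',-j[4],degrees=True);p=p+R.apply([L,0,0])
    R=R*Ro.from_euler('x',s6*j[5],degrees=True)
    return p,R
SG=[1,1]
x0=np.array([.05,-.19,.4,.45,.0,.45,.4])
E
python3 - <<'E'
import fk; from fk import *
for s4 in(1,-1):
    fk.SG[0]=s4
    # tool axis check
    for P,e,j in D: print(s4,(fk.fk(x0,j)[1].apply([1,0,0])-Ro.from_euler('xyz',e,degrees=True).apply([0,0,1])).round(3))
    f=least_squares(lambda x:np.concatenate([fk.fk(x,j)[0]-P for P,e,j in D]+[.01*(x-x0)]),x0);print(f.x.round(4),f.fun[:12].round(4))
print(r.get_state()['joints'],r.get_state()['tcp_pos'],r.get_state()['eef_rot'])
E
```

```text
Traceback (most recent call last):
AttributeError: 'function' object has no attribute 'SG'
```

```bash
mv fk.py kin.py
python3 - <<'E'
import kin; from kin import *
for s4 in(1,-1):
    kin.SG[0]=s4
    for P,e,j in D: print(s4,(kin.fk(x0,j)[1].apply([1,0,0])-Ro.from_euler('xyz',e,degrees=True).apply([0,0,1])).round(3))
    f=least_squares(lambda x:np.concatenate([kin.fk(x,j)[0]-P for P,e,j in D]+[.01*(x-x0)]),x0);print(f.x.round(4),f.fun[:12].round(4))
print(r.get_state()['joints'],r.get_state()['tcp_pos'],r.get_state()['eef_rot'])
E
```

```text
1 [ 0. -0.  0.]
1 [ 0.001  0.    -0.   ]
1 [-0.836  0.353  0.   ]
1 [-0.782  0.498 -0.   ]
[ 0.5247 -0.2005 -0.5699  0.4842  0.0828 -0.0899 -0.2532] [ 0.0079 -0.0086  0.0194  0.0077 -0.0106  0.0522 -0.0196  0.0045 -0.0878
  0.0024  0.0003  0.0163]
-1 [ 0. -0.  0.]
-1 [ 0.001  0.    -0.   ]
-1 [-0.    -0.001  0.   ]
-1 [-0.  0. -0.]
[ 0.2921 -0.1864  0.0623  0.548   0.0331  0.1573  0.3147] [-0.0056 -0.0026  0.0124  0.0052  0.0042  0.0308 -0.0065  0.     -0.0531
  0.0144 -0.0076  0.0099]
[ 57.53011687  -7.78860872 -51.98318928  42.88847976 -42.99996913
  -9.13212508] [0.48585213 0.17491659 0.23709273] [-150.24521563   -0.72353515 -100.43466357]
```

```bash
cat > kin.py <<'E'
from tgt import *
D=[([.27184838,.61730261,.22564822],[-179.99,-.09,-113.77],[82.741,20.5896,.635,-.02,-70.137,-16.5]),
([.61024616,-.30785703,.18901517],[179.547,0,-96.155],[-10.5,22.9,-.7,0,-66.8,94.3]),
([.4355,.1679,.3211],[-152.4,-.2,-100.8],[67,-16.4,-43.1,31.2,-61.2,-2.7]),
([.4856,.1741,.2356],[-150.3,-.8,-100.5],[57.5,-7.7,-52.1,42.9,-42.9,-9.2]),
([.48585213,.17491659,.23709273],[-150.24521563,-.72353515,-100.43466357],[57.53011687,-7.78860872,-51.98318928,42.88847976,-42.99996913,-9.13212508])]
E=lambda ax,t:Ro.from_euler(ax,t,degrees=True)
def fk(x,j):
    a1,lat,d1,l2x,l2,l3,o3,wy,wz,L,lz,ly=x
    R=E('z',j[0]);p=R.apply([a1,lat,d1])
    R=R*E('y',j[1]);p=p+R.apply([l2x,0,l2])
    R=R*E('y',-j[2]);p=p+R.apply([l3,0,o3])
    R=R*E('x',-j[3]);p=p+R.apply([0,wy,wz])
    R=R*E('y',-j[4]);p=p+R.apply([L,ly,lz])
    return p,R.apply([1,0,0])
x0=np.array([.0,-.1,.35,0,.4,.4,.0,0,0,.35,0,0])
def fit(w=.01):
    return least_squares(lambda x:np.concatenate([fk(x,j)[0]-P for P,e,j in D]+[w*(x-x0)]),x0)
E
python3 - <<'E'
from kin import *
for w in(.03,.01,.003,.001):
    f=fit(w);print(f.x.round(3),f.fun[:15].round(4))
E
```

```text
[ 0.011 -0.064  0.212  0.044  0.585  0.4   -0.015 -0.064  0.042  0.408
  0.004 -0.064] [-0.0004 -0.001  -0.001   0.0007 -0.0002  0.001   0.0006  0.0008  0.0002
 -0.0003 -0.0001 -0.0001 -0.0001 -0.0005 -0.0001]
[ 0.015 -0.02   0.216  0.014  0.597  0.444 -0.023 -0.086  0.03   0.399
 -0.011 -0.086] [-0.0002 -0.0002 -0.0005  0.0002 -0.0002  0.0005  0.0001  0.0001  0.0001
 -0.0001  0.0001 -0.0001  0.0001 -0.0002  0.    ]
[ 0.006  0.003  0.204 -0.001  0.601  0.466 -0.008 -0.097  0.005  0.38
 -0.006 -0.097] [-0.0001  0.0001 -0.0002 -0.0001 -0.0001  0.0002 -0.     -0.      0.
 -0.0001  0.0002 -0.0001  0.0001 -0.0002  0.0001]
[-0.011  0.008  0.181 -0.006  0.601  0.472  0.022 -0.1   -0.027  0.355
  0.01  -0.1  ] [-0.0001  0.0001 -0.0001 -0.0001 -0.0001  0.0001 -0.     -0.      0.
 -0.0001  0.0002 -0.0001  0.0001 -0.0002  0.0001]
```

```bash
cat >> kin.py <<'E'
lo=np.array([-176.03,-82.01,-58.28,-173.87,-174.79]);hi=np.array([176.03,121.73,71.71,95.51,-.11])
def ik(x,P,z,j0):
    s=least_squares(lambda j:np.concatenate([(fk(x,j)[0]-P)*5,fk(x,j)[1]-z]),np.clip(j0,lo+.01,hi-.01),bounds=(lo,hi),x_scale=30.)
    return s.x,s.cost
E
python3 - <<'E'
from kin import *
x=fit(.003).x; rng=np.random.default_rng(0)
for h in(.25,.14,.08,.017,-.012):
    sol=[]
    for k in range(60):
        j,c=ik(x,M+h*a,-a,rng.uniform(lo,hi))
        if c<1e-8 and not any(np.abs(j-q).max()<1 for q in sol): sol.append(j)
    print(h,[list(q.round(1)) for q in sol])
E
```

```text
0.25 [[np.float64(68.7), np.float64(-15.6), np.float64(-42.8), np.float64(34.0), np.float64(-61.5)]]
0.14 [[np.float64(56.0), np.float64(-7.1), np.float64(-51.5), np.float64(43.6), np.float64(-41.7)]]
0.08 [[np.float64(46.8), np.float64(-1.4), np.float64(-56.1), np.float64(56.2), np.float64(-30.5)]]
0.017 []
-0.012 []
```

Run:
```python
import kin; from kin import *
for w in(.003,.01):
    x=fit(w).x
    kin.lo=lo-1*np.array([0,0,40,0,0]);j=np.array([46.8,-1.4,-56,56,-30.5])
    jw=kin.lo;
    for h in(.1,.08,.06,.05,.04,.03,.017,0,-.012):
        j,c=ik(x,M+h*a,-a,j);print(w,h,j.round(1),c)
    # tilt options at h = .017 and -.012 : tool tilted t deg from vertical, TCP fixed rel. stand approx
    for t in(15,20,25):
        tt=np.radians(t);az=np.array([-np.sin(tt)*np.cos(ps),-np.sin(tt)*np.sin(ps),np.cos(tt)])
        for d in(.02,-.01):
            j2,c=ik(x,M+(d+.02)*a-.02*az,-az,np.array([40,10,-50,50,-40]));print('tilt',t,d,j2.round(1),c)
```

```text
0.003 0.1 [ 50.3  -3.4 -54.6  51.  -34.3] 1.1755876380539688e-30
0.003 0.08 [ 46.8  -1.4 -56.1  56.2 -30.5] 7.689329229004482e-28
0.003 0.06 [ 42.7   0.5 -57.6  63.1 -26.8] 1.0796874486298012e-22
0.003 0.05 [ 40.3   1.5 -58.3  67.2 -25. ] 1.53149949177673e-30
0.003 0.04 [ 37.6   2.5 -59.   72.  -23.1] 1.7355171026455586e-28
0.003 0.03 [ 34.6   3.5 -59.6  77.5 -21.4] 1.1820832034884761e-24
0.003 0.017 [ 30.3   4.9 -60.1  85.6 -19.3] 3.3090514021281e-26
0.003 0 [ 25.1   6.7 -60.2  95.5 -17.1] 6.949134281494792e-06
0.003 -0.012 [ 24.7   8.2 -59.5  95.5 -17.1] 0.00020554998063107381
tilt 15 0.02 [ 43.5   8.8 -38.5  21.1 -35.6] 3.0116879727891063e-27
tilt 15 -0.01 [ 41.7  11.8 -39.4  23.1 -31.6] 1.7030127207509486e-26
tilt 20 0.02 [ 43.9   7.1 -46.2  34.7 -29.4] 1.8023815384547947e-30
tilt 20 -0.01 [ 40.9  10.1 -48.   40.2 -24.6] 1.3021885362683097e-19
tilt 25 0.02 [ 40.6   5.6 -54.1  55.1 -23.7] 3.7504022132788813e-23
tilt 25 -0.01 [ 33.8   8.5 -56.3  69.  -18.5] 1.3256685891463172e-18
0.01 0.1 [ 50.4  -3.4 -54.3  50.7 -34.5] 1.3358250094269868e-30
0.01 0.08 [ 47.1  -1.3 -55.7  55.7 -30.
[... 182 characters left out ...]
  69.8 -24. ] 4.615377187869806e-19
0.01 0.03 [ 36.5   4.  -58.3  74.5 -22.4] 1.1247430875221457e-30
0.01 0.017 [ 33.1   5.4 -58.7  81.1 -20.5] 2.323681723792001e-22
0.01 0 [ 28.4   7.4 -58.7  90.5 -18.4] 1.1988275724287207e-19
0.01 -0.012 [ 25.9   8.8 -58.4  95.5 -17.5] 1.0108445520033385e-05
tilt 15 0.02 [ 43.2   8.5 -39.5  21.4 -35. ] 5.677217771465806e-29
tilt 15 -0.01 [ 41.3  11.5 -40.4  23.4 -30.9] 4.370046747751413e-28
tilt 20 0.02 [ 43.5   6.8 -46.7  34.9 -29.1] 4.900047261007225e-30
tilt 20 -0.01 [ 40.5   9.9 -48.2  40.3 -24.4] 3.455336575536932e-20
tilt 25 0.02 [ 40.7   5.6 -53.6  54.4 -24. ] 1.9883008485984762e-26
tilt 25 -0.01 [ 34.9   8.8 -55.2  66.4 -19.3] 7.115625668487995e-25
```

The model shows that at the full 30° lean joint 3 would hit its limit before nesting. So I'll set the stand down on free bench and re-grip it with the tool pitched about 9° about the jaw axis. I first check this against the bar clearance and the joints.

Run:
```python
from kin import *
print('pliers',onz('top',[(298,184),(294,231),(305,231)],.006).round(3),'straight',onz('top',[(343,232)],.06).round(3))
# bar ends two views
s=cv2.imread('pics/scene0.png');t=cv2.imread('pics/top0.png')
big(s,235,120,315,185,9,'pics/h1.png')
x=fit(.003).x
for t_ in(20,21,22):
    tt=np.radians(t_);az=np.array([-np.sin(tt)*np.cos(ps),-np.sin(tt)*np.sin(ps),np.cos(tt)]);j=np.array([43,7,-46,34,-29])
    for d in(.12,.05,.02,-.005,-.03):
        j,c=ik(x,M+(d+.018+.019)*a-.019*az,-az,j);print(t_,d,j.round(1),c)
P=np.array([.47,-.05,.068])
for t_ in(0,-10):
    tt=np.radians(t_);az=np.array([-np.sin(tt)*np.cos(ps),-np.sin(tt)*np.sin(ps),np.cos(tt)])
    print(ik(x,P,-az,np.array([0,20,-20,0,-60])))
q,_,_=cur();
st=plan(M+.25*a,Rt,5,-1)
R0=axes([0,0,-1],[np.sin(ps),-np.cos(ps),0])
st=plan(np.array([.46,.0,.30]),R0,12,-1,st)
st=plan(np.array([.47,-.06,.12]),R0,6,-1,st)
```

```text
pliers [[ 0.613 -0.164  0.006]
 [ 0.443 -0.149  0.006]
 [ 0.444 -0.188  0.006]] straight [[ 0.439 -0.31   0.06 ]]
20 0.12 [ 53.3  -4.  -39.8  24.5 -47.8] 3.979389625236199e-26
20 0.05 [ 47.9   2.4 -43.6  29.1 -36.9] 2.727921469016676e-22
20 0.02 [ 45.5   5.3 -45.2  32.2 -32.2] 7.2347558360906515e-31
20 -0.005 [ 43.3   7.8 -46.6  35.8 -28.3] 2.5927831876313163e-30
20 -0.03 [ 40.7  10.3 -48.1  40.7 -24.3] 1.338972935180333e-25
21 0.12 [ 53.8  -4.3 -41.   26.2 -47.1] 6.085478327006957e-27
21 0.05 [ 48.1   2.  -45.   31.5 -35.9] 4.200639968298473e-21
21 0.02 [ 45.4   5.  -46.7  35.2 -31.1] 1.8928424679426631e-29
21 -0.005 [ 42.9   7.5 -48.2  39.5 -27. ] 4.280202115845748e-28
21 -0.03 [ 39.9   9.9 -49.9  45.5 -22.9] 2.921017375066801e-22
22 0.12 [ 54.2  -4.7 -42.2  28.  -46.3] 1.7675507102245626e-27
22 0.05 [ 48.1   1.7 -46.4  34.  -35. ] 5.579180612994624e-20
22 0.02 [ 45.2   4.7 -48.2  38.4 -30. ] 9.446058524057522e-28
22 -0.005 [ 42.4   7.1 -49.9  43.5 -25.8] 3.3776758759800335e-25
22 -0.03 [ 38.8   9.6 -51.7  50.8 -21.6] 3.4168260641304365e-19
(array([ 1.78476488e+01,  1.15550888e+01,
[... 640 characters left out ...]
0.0, -0.0, 15.0, -3.0, 4.3, -1], [-0.044, 0.0, -0.0, 15.1, -3.1, 4.1, -1], [-0.044, 0.0, -0.0, 15.0, -3.3, 4.1, -1], [-0.043, 0.0, -0.0, 15.0, -3.5, 3.9, -1], [-0.044, 0.0, -0.0, 15.0, -3.6, 3.7, -1], [-0.044, 0.0, -0.0, 15.0, -3.8, 3.6, -1], [-0.043, 0.0, -0.0, 15.0, -3.9, 3.4, -1], [-0.044, 0.0, -0.0, 15.0, -4.1, 3.2, -1], [-0.043, 0.0, -0.0, 15.0, -4.3, 3.1, -1]]
end [0.46 0.   0.3 ] [-180.     0.  -100.8]
[[-0.0, 0.0, -0.0, 9.5, -3.5, 30.0, -1], [-0.0, 0.0, -0.0, 9.5, -3.5, 30.0, -1], [-0.0, 0.0, -0.0, 9.6, -3.5, 30.0, -1], [-0.0, 0.0, -0.0, 9.5, -3.5, 30.0, -1], [-0.0, 0.0, -0.0, 9.5, -3.5, 30.0, -1], [-0.0, 0.0, -0.0, 9.5, -3.5, 30.0, -1]]
end [ 0.47 -0.06  0.12] [-180.     0.  -100.8]
```

View pics/h1.png

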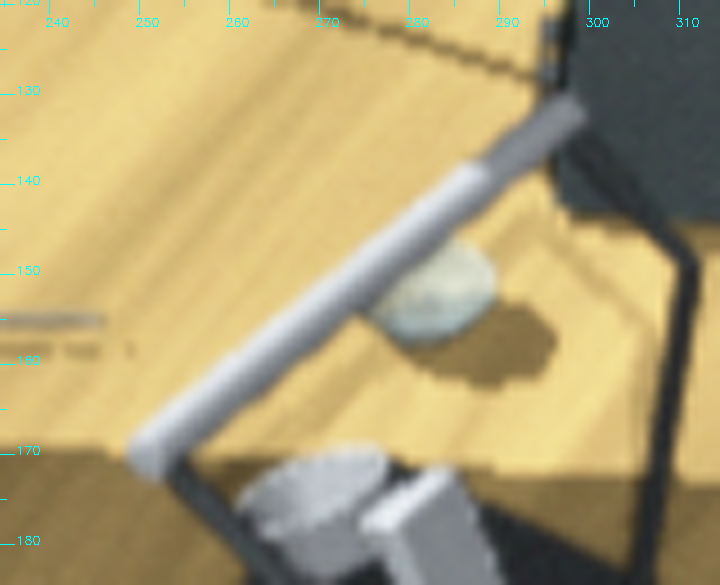

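Run:
```python
from tgt import *
print(proj('scene',[(.6139,.303,.245),(.5598,.0164,.245)]))
A,e1=tri((298.4,131.4),(149.5,166.2));B,e2=tri((251.2,170.1),(245.3,185.5));print(A,e1,B,e2)
xs=np.array([np.cos(ps),np.sin(ps),0])
C=(A+B)/2;d=C-M;print('along',d@a,'behind',np.linalg.norm(d-a*(d@a)-0))
```

```text
[[297.56563607 131.38911634]
 [250.74257723 170.50888252]]
[0.61538778 0.30422726 0.24408008] 0.002990416281188637 [0.56028317 0.0168981  0.24635679] 0.0017686922432607118
along 0.09888620832047709 behind 0.08337480824472007
```

Request:
step_arm([
  [0, 0, 0, 0, 0, -10, -1],
  [0, 0, 0, 0, 0, -25, -1],
  [0, 0, 0, 0, 0, -30, -1],
  [0, 0, 0, 0, 0, -30, -1],
  [-0.02, 0, 0, 8, -1, -10, -1],
  [-0.044, 0, 0, 15, -2, 5, -1],
  [-0.044, 0, 0, 16, -3, 5, -1],
  [-0.044, 0, 0, 16, -3, 5, -1],
  [-0.044, 0, 0, 16, -3, 5, -1],
  [-0.044, 0, 0, 16, -3, 5, -1],
])

```text
time_s: 10.5
tcp_pos: [0.4358, 0.0978, 0.3227]
eef_rot: [-164.5, 0.3, -99.6]
contact_force: [-0.3, 0.4, -2.6]
gripper_width: 0.0298
```

Request:
step_arm([
  [-0.044, 0, 0, 16, -3, 5, -1],
  [-0.044, 0, 0, 16, -3, 5, -1],
  [-0.044, 0, 0, 16, -3, 5, -1],
  [-0.044, 0, 0, 16, -3, 5, -1],
  [-0.044, 0, 0, 16, -3, 5, -1],
  [-0.044, 0, 0, 16, -3, 5, -1],
  [-0.044, 0, 0, 16, -3, 5, -1],
  [0, 0, 0, 0, 0, 0, -1],
])

```text
time_s: 11.3
tcp_pos: [0.441, -0.0176, 0.2964]
eef_rot: [177.4, 1.2, -99.1]
contact_force: [-0.8, 1.1, -2.4]
gripper_width: 0.0297
```

Run:
```python
from tgt import *
print(cur()[2]['joints'].round(1))
R0=axes([0,0,-1],[np.sin(ps),-np.cos(ps),0])
st=plan(np.array([.465,-.05,.10]),R0,10,-1)
```

```text
[ 21.2  -2.9 -17.7  -2.4 -76.9  60.2]
[[0.005, 0.002, 0.003, 3.2, -3.8, 19.4, -1], [0.004, 0.002, 0.003, 3.2, -3.7, 19.5, -1], [0.005, 0.002, 0.003, 3.2, -3.6, 19.4, -1], [0.004, 0.002, 0.003, 3.0, -3.5, 19.5, -1], [0.005, 0.002, 0.003, 3.1, -3.5, 19.5, -1], [0.005, 0.002, 0.003, 3.0, -3.3, 19.6, -1], [0.004, 0.002, 0.003, 2.9, -3.3, 19.5, -1], [0.005, 0.002, 0.002, 2.9, -3.2, 19.6, -1], [0.004, 0.003, 0.003, 2.8, -3.1, 19.6, -1], [0.005, 0.002, 0.003, 2.8, -3.1, 19.6, -1]]
end [ 0.465 -0.05   0.1  ] [-180.    -0.  -100.8]
```

Request:
step_arm([
  [0.01, 0.004, 0.006, 4, -5, 10, -1],
  [0.01, 0.004, 0.006, 4, -5, 20, -1],
  [0.008, 0.004, 0.006, 4, -5, 25, -1],
  [0.006, 0.003, 0.004, 4, -4, 25, -1],
  [0.005, 0.003, 0.004, 4, -4, 25, -1],
  [0.004, 0.003, 0.003, 4, -4, 25, -1],
  [0.002, 0.002, 0.002, 3, -3, 25, -1],
  [0, 0, 0, 2, -2, 20, -1],
  [0, 0, 0, 1, -1, 12, -1],
  [0, 0, 0, 0, 0, 0, -1],
])

```text
time_s: 12.3
tcp_pos: [0.4719, -0.0436, 0.1125]
eef_rot: [-178.9, 0.5, -100.4]
contact_force: [-0.5, -0.3, -4.1]
gripper_width: 0.0297
```

Run:
```python
from tgt import *
p,q,s=cur();R0=axes([0,0,-1],[np.sin(ps),-np.cos(ps),0])
st=plan(np.array([p[0],p[1],.072]),R0,5,-1);print(p,s['contact_force'])
```

```text
[[-0.004, 0.002, 0.001, 0.1, 0.2, 8.1, -1], [-0.004, 0.002, 0.002, 0.0, 0.1, 8.1, -1], [-0.004, 0.002, 0.001, 0.1, 0.1, 8.1, -1], [-0.004, 0.002, 0.001, 0.0, 0.0, 8.1, -1], [-0.003, 0.001, 0.002, 0.0, 0.1, 8.1, -1]]
end [ 0.4719 -0.0436  0.072 ] [-180.     0.  -100.8]
[ 0.47194618 -0.04364322  0.1125169 ] [-0.46097143 -0.34860496 -4.0697964 ]
```

Request:
step_arm([
  [-0.004, 0.002, 0.002, 0, 0, 10, -1],
  [-0.004, 0.002, 0.002, 0, 0, 10, -1],
  [-0.004, 0.002, 0.002, 0, 0, 10, -1],
  [-0.004, 0.002, 0, 0, 0, 7, -1],
  [-0.002, 0, 0, 0, 0, 3, -1],
  [0, 0, 0, 0, 0, 1, -1],
])

```text
time_s: 12.9
tcp_pos: [0.475, -0.0413, 0.0716]
eef_rot: [-179.7, 0.2, -100.6]
contact_force: [0.8, -0.3, -2.9]
gripper_width: 0.0298
```

Request:
step_arm([
  [0, 0, 0, 0, 0, 2, -1],
  [0, 0, 0, 0, 0, 2, -1],
  [0, 0, 0, 0, 0, 1, -1],
  [0, 0, 0, 0, 0, 0, -1],
])

```text
time_s: 13.3
tcp_pos: [0.4761, -0.0413, 0.0683]
eef_rot: [-179.6, 0.2, -100.6]
contact_force: [0.3, -0.1, -2.5]
gripper_width: 0.0299
```

Request:
step_arm([
  [0, 0, 0, 0, 0, 0.5, -1],
  [0, 0, 0, 0, 0, 0, 0],
  [0, 0, 0, 0, 0, 0, 0.1],
  [0, 0, 0, 0, 0, 0, 0.1],
])

```text
time_s: 13.7
tcp_pos: [0.4774, -0.0411, 0.0687]
eef_rot: [-179.4, 0.3, -100.6]
contact_force: [-0.3, 0.3, 0.2]
gripper_width: 0.0459
```

Run:
```python
from tgt import *
p,q,s=cur();print(p,q.as_euler('xyz',degrees=True),s['contact_force'],s['gripper_width'])
G=p+q.apply([0,0,-.0188])   # pivot: grasp point, raise by 3 mm
t=np.radians(9); back=np.array([np.sin(t)*np.cos(ps),np.sin(t)*np.sin(ps),np.cos(t)])
R9=axes(-back,[np.sin(ps),-np.cos(ps),0])
st=plan(G+[0,0,.002]-.0188*back,R9,4,.1)
```

```text
[ 0.47743743 -0.04113274  0.06874699] [-179.39870764    0.27966197 -100.57992671] [-0.31413983  0.31641346  0.2220217 ] 0.045882725176015215
[[-0.042, 0.001, 0.001, 0.0, 0.8, -0.6, 0.1], [-0.042, 0.001, 0.001, 0.0, 0.8, -0.5, 0.1], [-0.042, 0.001, 0.001, 0.1, 0.8, -0.5, 0.1], [-0.042, 0.002, 0.001, -0.0, 0.8, -0.5, 0.1]]
end [ 0.4744 -0.0407  0.071 ] [ 171.    -0.  -100.8]
```

Request:
step_arm([
  [-0.04, 0, 0, 0, 1, -0.5, 0.1],
  [-0.04, 0, 0, 0, 1, -0.5, 0.1],
  [-0.04, 0, 0, 0, 1, -0.5, 0.1],
  [-0.04, 0, 0, 0, 1, -0.5, 0.1],
  [0, 0, 0, 0, 0, 0, 0.1],
])

```text
time_s: 14.2
tcp_pos: [0.474, -0.0402, 0.0717]
eef_rot: [171.2, 0.3, -100.5]
contact_force: [0.2, 0.5, -0.3]
gripper_width: 0.0488
```

Run:
```python
from tgt import *
p,q,s=cur();print(p,q.as_euler('xyz',degrees=True),s['contact_force'],s['gripper_width'],s['joints'].round(1))
print('grasp',p+q.apply([0,0,-.0188]))
t=np.radians(9); back=np.array([np.sin(t)*np.cos(ps),np.sin(t)*np.sin(ps),np.cos(t)])
R9=axes(-back,[np.sin(ps),-np.cos(ps),0])
G=np.array([.4767,-.0411,.0890])
st=plan(G-.0188*back,R9,3,.1)
```

```text
[ 0.4739686  -0.04015015  0.07167523] [ 171.20263782    0.33154278 -100.51493708] [ 0.16809147  0.49647628 -0.3444673 ] 0.04878280309735738 [ 15.3  16.6 -26.7  -5.1 -54.6  67.4]
grasp [ 0.47677597 -0.04078056  0.09025375]
[[-0.001, 0.002, 0.002, 0.1, -0.0, 0.4, 0.1], [-0.001, 0.001, 0.002, 0.2, -0.1, 0.4, 0.1], [-0.002, 0.002, 0.002, 0.1, -0.0, 0.4, 0.1]]
end [ 0.4738 -0.0405  0.0705] [ 171.    -0.  -100.8]
```

Request:
step_arm([
  [0, 0, 0, 0.5, 0, 2, 0.1],
  [0, 0, 0, 0, 0, 0, -0.3],
  [0, 0, 0, 0, 0, 0, -1],
  [0, 0, 0, 0, 0, 0, -1],
  [0, 0, 0, 0, 0, 0, -1],
  [0, 0, 0, 0, 0, 0, -1],
  [0, 0, 0, 0, 0, 0, -1],
], squeeze=40)

```text
time_s: 14.9
tcp_pos: [0.4724, -0.0407, 0.0693]
eef_rot: [171.4, 0.3, -100.5]
contact_force: [1.3, 0.4, -1.9]
gripper_width: 0.0299
```

Run:
```python
from tgt import *
for n in("scene","top"): cv2.imwrite(f"pics/{n}3.png",r.capture(n)[:,:,::-1])
s=cv2.imread('pics/scene3.png');t=cv2.imread('pics/top3.png')
p,q,st=cur();print(p,q.as_euler('xyz',degrees=True),st['gripper_width'],st['contact_force'])
G=p+q.apply([0,0,-.0188]);pts=[[G[0],G[1],.0],[G[0],G[1],.06],[G[0],G[1],.1]]
print(G,proj('scene',pts),proj('top',pts))
big(s,130,170,230,260,7,'pics/i1.png',proj('scene',pts));big(t,230,180,320,260,7,'pics/i2.png',proj('top',pts))
```

```text
[ 0.47247695 -0.04067192  0.06926869] [ 171.37510485    0.32865509 -100.51432911] 0.029973679028631472 [-0.21537022  0.29291775 -2.06831008]
[ 0.47522949 -0.04129122  0.08785578] [[223.53371329 221.59972756]
 [222.78796268 210.83978305]
 [222.26371807 203.27580283]] [[263.61001091 221.52373349]
 [263.80454939 220.05553087]
 [263.94513132 218.99454409]]
```

View pics/i1.png

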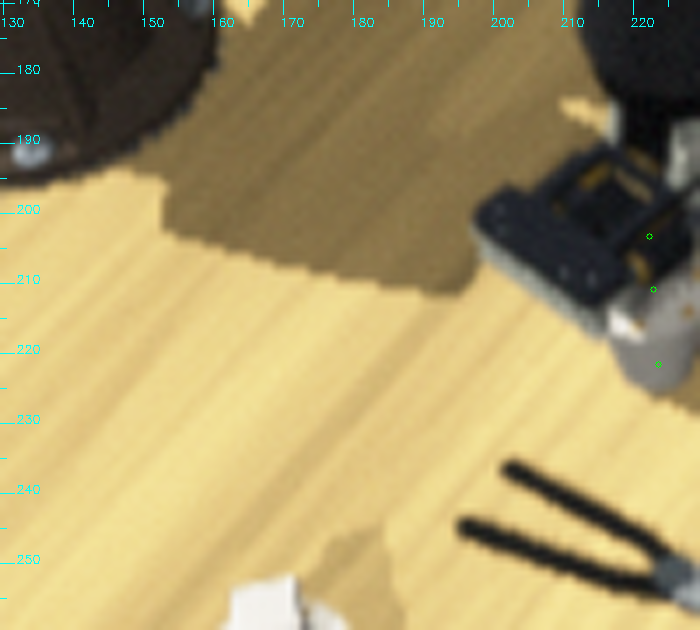

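View pics/i2.png

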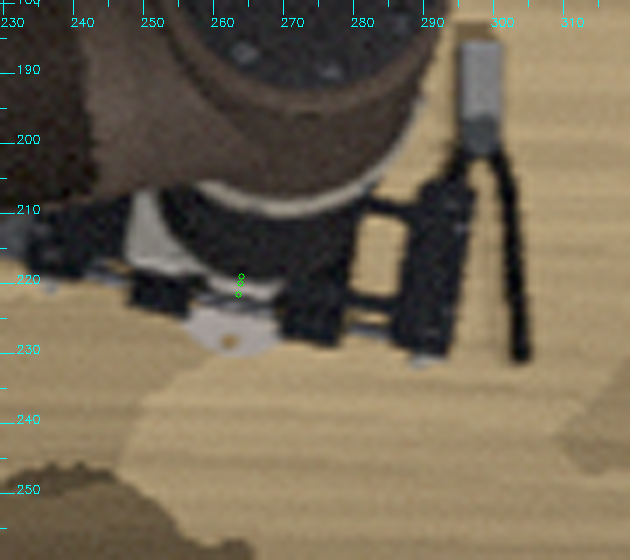

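The re-grip holds at 30.0 mm. In the top view the shoulder's lower edge at (263,230) fits the stand's axis passing through the grasp point to about 1 mm. I save that relation and carry the stand to the collar.

```bash
python3 - <<'E'
from tgt import *
p,q,_=cur();G=p+q.apply([0,0,-.0188])
mt=q.inv().apply(np.array([G[0],G[1],.05])-p);at=q.inv().apply([0,0,1]);print(mt,at)
open('tgt.py','a').write(f"""
mt=np.array({mt.round(5).tolist()});at=np.array({at.round(5).tolist()})
_q=axes(-a,[np.sin(ps),-np.cos(ps),0])
# tool rotation so that at -> a with tool x as near level as possible
def rt(a=a):
    x=np.array([np.sin(ps),-np.cos(ps),0.]);F=axes(a,x)
    B=axes(at,[1,0,0]);return F*B.inv()
RT=rt()
def tcp(h,R=None): # TCP for stand mid at M+h*a
    R=R or RT;return M+h*a-R.apply(mt)
def rel():
    p,q,s=cur();m=p+q.apply(mt);ax=q.apply(at);d=m-M
    xs=np.cross([-np.sin(ps),np.cos(ps),0],a)
    return dict(h=round(float(d@a)*1000,1),x=round(float(d@xs)*1000,1),y=round(float(d@np.array([-np.sin(ps),np.cos(ps),0]))*1000,1),ang=round(float(np.degrees(np.arccos(ax@a))),1),F_ax=round(float(np.array(s['contact_force'])@a),1),F=np.round(s['contact_force'],1).tolist(),j=np.round(s['joints'],1).tolist(),t=s['time_s'],w=round(float(s['gripper_width']),4))
""")
E
python3 - <<'E'
from tgt import *
print(RT.as_euler('xyz',degrees=True),tcp(.2),tcp(0))
p,q,_=cur()
st=plan(np.array([.45,-.02,.32]),q,7,-1)
st=plan(tcp(.2),RT,12,-1,st)
E
```

```text
[ 0.00021714 -0.00567695  0.01862706] [-0.00573608  0.14996248 -0.98867505]
[-158.62357567    0.2848143  -100.63555599] [0.45512345 0.18440958 0.30638276] [0.55335434 0.16567103 0.13317895]
[[0.0, 0.0, 0.0, -2.5, 9.0, -34.8, -1], [0.0, 0.0, 0.0, -2.5, 9.0, -34.9, -1], [0.0, 0.0, 0.0, -2.6, 9.1, -34.8, -1], [0.0, 0.0, 0.0, -2.5, 9.0, -34.9, -1], [0.0, 0.0, 0.0, -2.5, 9.0, -34.8, -1], [0.0, 0.0, 0.0, -2.5, 9.0, -34.9, -1], [0.0, 0.0, 0.0, -2.6, 9.1, -34.8, -1]]
end [ 0.45 -0.02  0.32] [ 171.4    0.3 -100.5]
[[0.044, 0.0, 0.0, -16.8, 2.5, 1.6, -1], [0.043, 0.0, 0.0, -16.8, 2.5, 1.5, -1], [0.044, 0.0, 0.0, -16.8, 2.6, 1.4, -1], [0.044, 0.0, 0.001, -16.9, 2.7, 1.3, -1], [0.043, 0.0, -0.0, -16.8, 2.7, 1.2, -1], [0.044, 0.001, -0.0, -16.8, 2.8, 1.0, -1], [0.043, -0.0, 0.0, -16.8, 2.8, 0.9, -1], [0.044, -0.0, 0.0, -16.8, 2.9, 0.8, -1], [0.044, -0.0, 0.001, -16.8, 2.9, 0.7, -1], [0.043, -0.0, -0.0, -16.8, 2.9, 0.5, -1], [0.044, -0.0, -0.0, -16.9, 2.9, 0.4, -1], [0.044, 0.0, 0.0, -16.8, 3.0, 0.3, -1]]
end [0.4552 0.1844 0.3064] [-158.6    0.3 -100.6]
```

Request:
step_arm([
  [0, 0, 0, 0, 1, -8, -1],
  [0, 0, 0, 0, 3, -25, -1],
  [0, 0, 0, -2, 8, -40, -1],
  [0, 0, 0, -3, 12, -45, -1],
  [0, 0, 0, -3, 12, -45, -1],
  [0, 0, 0, -3, 12, -45, -1],
  [0, 0, 0, -5, 10, -35, -1],
  [0.03, 0, 0, -15, 3, -5, -1],
  [0.044, 0, 0, -17, 2.5, 1.5, -1],
  [0.044, 0, 0, -17, 2.5, 1.5, -1],
])

```text
time_s: 16.0
tcp_pos: [0.453, 0.0263, 0.3354]
eef_rot: [178.0, 0.3, -100.9]
contact_force: [0.2, 0.4, -3.3]
gripper_width: 0.0296
```

Run:
```python
from tgt import *
st=plan(tcp(.2),RT,10,-1);print(rel())
```

```text
[[0.041, -0.0, -0.0, -15.5, 2.7, 3.1, -1], [0.041, -0.0, -0.001, -15.6, 2.8, 2.9, -1], [0.04, -0.0, -0.0, -15.5, 2.8, 2.9, -1], [0.041, -0.0, -0.001, -15.6, 3.1, 2.7, -1], [0.041, -0.0, -0.0, -15.6, 3.1, 2.6, -1], [0.041, -0.0, -0.001, -15.5, 3.2, 2.5, -1], [0.041, -0.0, 0.0, -15.6, 3.2, 2.4, -1], [0.04, -0.0, -0.0, -15.5, 3.4, 2.2, -1], [0.041, -0.0, -0.001, -15.6, 3.5, 2.1, -1], [0.041, -0.0, -0.0, -15.5, 3.5, 1.9, -1]]
end [0.4551 0.1844 0.3064] [-158.6    0.3 -100.7]
{'h': 211.8, 'x': 30.4, 'y': -155.7, 'ang': 23.4, 'F_ax': -2.9, 'F': [0.2, 0.4, -3.3], 'j': [27.0, -2.9, -13.1, -1.5, -81.3, 52.4], 't': 16.0, 'w': 0.0296}
```

Request:
step_arm([
  [0.042, 0, 0, -16, 3, 3, -1],
  [0.042, 0, 0, -16, 3, 3, -1],
  [0.042, 0, 0, -16, 3, 3, -1],
  [0.042, 0, 0, -16, 3, 3, -1],
  [0.042, 0, 0, -16, 3, 3, -1],
  [0.042, 0, 0, -16, 3, 3, -1],
  [0.042, 0, 0, -16, 3, 2, -1],
  [0.042, 0, 0, -16, 3, 2, -1],
  [0.042, 0, 0, -16, 3, 2, -1],
  [0.02, 0, 0, -12, 3, 2, -1],
])

```text
time_s: 17.0
tcp_pos: [0.4511, 0.1871, 0.3092]
eef_rot: [-158.3, 0.7, -101.1]
contact_force: [-0.6, -0.3, -3.1]
gripper_width: 0.03
```

Run:
```python
from tgt import *
st=plan(tcp(.08),RT,8,-1);print(rel())
```

```text
[[-0.001, 0.0, -0.001, 0.4, -2.6, 15.4, -1], [-0.0, 0.001, -0.001, 0.3, -2.5, 15.3, -1], [-0.001, 0.0, -0.002, 0.3, -2.6, 15.4, -1], [-0.0, 0.001, -0.001, 0.4, -2.6, 15.4, -1], [-0.001, 0.0, -0.001, 0.3, -2.6, 15.4, -1], [-0.001, 0.001, -0.001, 0.4, -2.6, 15.3, -1], [-0.0, 0.0, -0.001, 0.3, -2.6, 15.4, -1], [-0.001, 0.0, -0.001, 0.3, -2.7, 15.3, -1]]
end [0.5141 0.1732 0.2025] [-158.6    0.3 -100.6]
{'h': 204.7, 'x': -2.3, 'y': 1.9, 'ang': 0.2, 'F_ax': -2.5, 'F': [-0.6, -0.3, -3.1], 'j': [61.5, -11.3, -36.7, 23.9, -59.6, 6.0], 't': 17.0, 'w': 0.03}
```

Aligned on the axis with joint 3 well inside its range. I go to 80 mm out and take the closing look.

Request:
step_arm([
  [0, 0, -0.001, 0, -2, 10, -1],
  [0, 0, -0.001, 0.5, -3, 16, -1],
  [0, 0, -0.001, 0.5, -3, 17, -1],
  [0, 0, -0.001, 0.5, -3, 17, -1],
  [0, 0, -0.001, 0.5, -3, 17, -1],
  [0, 0, -0.001, 0.5, -3, 17, -1],
  [0, 0, -0.001, 0.5, -3, 17, -1],
  [0, 0, 0, 0, -1.5, 8, -1],
  [0, 0, 0, 0, 0, 0, -1],
])

```text
time_s: 17.9
tcp_pos: [0.5134, 0.1667, 0.2013]
eef_rot: [-158.6, 0.3, -100.9]
contact_force: [-0.5, -0.7, -2.3]
gripper_width: 0.0297
```

Run:
```python
from tgt import *
for n in("scene","top"): cv2.imwrite(f"pics/{n}4.png",r.capture(n)[:,:,::-1])
s=cv2.imread('pics/scene4.png');t=cv2.imread('pics/top4.png')
print(rel())
p,q,_=cur();m=p+q.apply(mt);ax=q.apply(at);pts=[m+.05*ax,m+.01*ax,m-.05*ax,M]
th=np.linspace(0,2*np.pi,24)[:,None];u=q.apply([1,0,0]);v=np.cross(ax,u)
sh=m+.01*ax+.034*(np.cos(th)*u+np.sin(th)*v);ft=m-.05*ax+.02*(np.cos(th)*u+np.sin(th)*v)
A=np.r_[pts,sh,ft]
big(s,235,115,315,200,8,'pics/j1.png',proj('scene',A));big(t,160,155,250,225,8,'pics/j2.png',proj('top',A))
```

```text
{'h': 79.8, 'x': 0.4, 'y': -5.6, 'ang': nan, 'F_ax': -1.4, 'F': [-0.4, 0.1, -1.8], 'j': [50.1, -1.5, -44.3, 29.5, -39.9, 7.3], 't': 18.0, 'w': 0.0297}tgt.py:17: RuntimeWarning: invalid value encountered in arccos
  return dict(h=round(float(d@a)*1000,1),x=round(float(d@xs)*1000,1),y=round(float(d@np.array([-np.sin(ps),np.cos(ps),0]))*1000,1),ang=round(float(np.degrees(np.arccos(ax@a))),1),F_ax=round(float(np.array(s['contact_force'])@a),1),F=np.round(s['contact_force'],1).tolist(),j=np.round(s['joints'],1).tolist(),t=s['time_s'],w=round(float(s['gripper_width']),4))
```

View pics/j1.png

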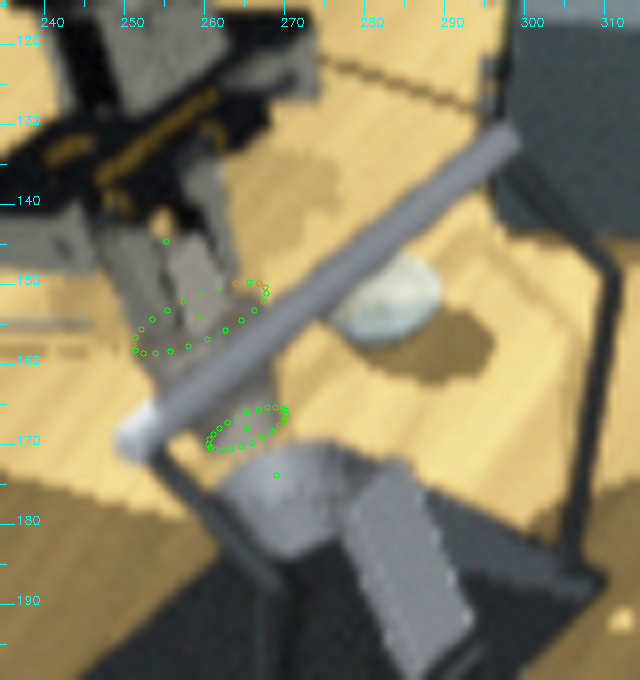

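View pics/j2.png

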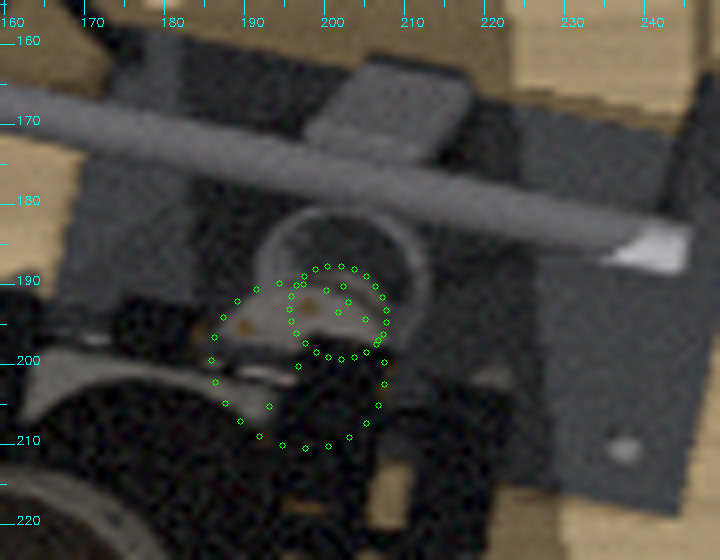

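Prediction and pictures agree: the foot is at scene (265,168) and the shoulder arc's top at top (197,189). The stand sits 5.6 mm off in station y, so I correct that and descend.

Request:
step_arm([
  [0, 0, 0, -3, 0, 0, -1],
  [0, 0, 0, -2.5, -1, 8, -1],
  [0, 0, 0, -1, -2, 12, -1],
  [0, 0, 0, -0.5, -2, 12, -1],
  [0, 0, 0, -0.5, -1.5, 10, -1],
  [0, 0, 0, 0, 0, 0, -1],
])

```text
time_s: 18.6
tcp_pos: [0.5381, 0.1757, 0.168]
eef_rot: [-158.3, 0.9, -100.6]
contact_force: [-1.1, 0.2, -3.7]
gripper_width: 0.0296
```

```bash
sed -i 's/np.arccos(ax@a)/np.arctan2(np.linalg.norm(np.cross(ax,a)),ax@a)/' tgt.py
python3 - <<'E'
from tgt import *
print(rel());plan(tcp(.012),RT,3,-1)
E
```

```text
{'h': 38.7, 'x': 2.9, 'y': 7.2, 'ang': 0.6, 'F_ax': -2.6, 'F': [-1.1, 0.2, -3.7], 'j': [47.0, 3.0, -46.1, 34.1, -32.9, 4.6], 't': 18.6, 'w': 0.0296}
[[-0.002, 0.003, -0.001, 2.5, -0.4, 8.9, -1], [-0.001, 0.003, -0.001, 2.4, -0.4, 8.9, -1], [-0.002, 0.004, -0.001, 2.4, -0.4, 8.9, -1]]
end [0.5475 0.1668 0.1436] [-158.6    0.3 -100.6]
```

Request:
step_arm([
  [0, 0, 0, 2.5, -0.5, 4, -1],
  [0, 0, 0, 2, 0, 4, -1],
  [0, 0, 0, 0, 0, 2, -1],
  [0, 0, 0, 0, 0, 0, -1],
])

```text
time_s: 19.0
tcp_pos: [0.5417, 0.1712, 0.1593]
eef_rot: [-158.3, 0.9, -100.5]
contact_force: [0.6, -0.7, -2.0]
gripper_width: 0.0296
```

Run:
```python
from tgt import *
print(rel());plan(tcp(.012),RT,3,-1)
```

```text
{'h': 28.9, 'x': 2.4, 'y': 3.5, 'ang': 0.7, 'F_ax': -2.1, 'F': [0.6, -0.7, -2.0], 'j': [45.8, 3.7, -47.2, 35.7, -31.0, 3.9], 't': 19.0, 'w': 0.0296}
[[-0.002, 0.004, -0.001, 1.2, -0.1, 5.7, -1], [-0.002, 0.003, -0.0, 1.1, -0.0, 5.6, -1], [-0.002, 0.004, -0.001, 1.2, -0.1, 5.7, -1]]
end [0.5474 0.1668 0.1435] [-158.6    0.3 -100.6]
```

Request:
step_arm([
  [-0.002, 0.004, 0, 1.5, 0.5, 3, -1],
  [-0.002, 0.004, 0, 1.2, 0.5, 3, -1],
  [0, 0.002, 0, 0.5, 0.3, 2, -1],
  [0, 0, 0, 0, 0, 0, -1],
])

```text
time_s: 19.4
tcp_pos: [0.5431, 0.1679, 0.1514]
eef_rot: [-158.5, 0.4, -100.7]
contact_force: [0.2, -0.0, -2.9]
gripper_width: 0.03
```

Run:
```python
from tgt import *
print(rel());plan(tcp(.005),RT,3,-1)
```

```text
{'h': 21.0, 'x': 0.1, 'y': 0.3, 'ang': 0.2, 'F_ax': -2.6, 'F': [0.2, -0.0, -2.9], 'j': [45.3, 4.5, -47.6, 36.6, -30.3, 3.3], 't': 19.4, 'w': 0.03}
[[-0.001, 0.0, -0.001, 0.1, -0.8, 5.3, -1], [-0.001, 0.001, -0.001, 0.2, -0.8, 5.3, -1], [-0.001, 0.0, -0.0, 0.1, -0.7, 5.2, -1]]
end [0.5508 0.1661 0.1375] [-158.6    0.3 -100.6]
```

Request:
step_arm([
  [0, 0, 0, 0, -0.6, 4, -1],
  [0, 0, 0, 0, -0.6, 4, -1],
  [0, 0, 0, 0, -0.3, 2, -1],
  [0, 0, 0, 0, 0, 0, -1],
])

```text
time_s: 19.8
tcp_pos: [0.5487, 0.1672, 0.1419]
eef_rot: [-158.5, 0.4, -100.7]
contact_force: [1.0, 0.4, -2.7]
gripper_width: 0.0298
```

Run:
```python
from tgt import *
print(rel());plan(tcp(-.001),RT,3,-1)
```

```text
{'h': 10.0, 'x': 0.2, 'y': 0.7, 'ang': 0.2, 'F_ax': -2.8, 'F': [1.0, 0.4, -2.7], 'j': [44.2, 5.6, -48.3, 38.4, -28.5, 2.2], 't': 19.8, 'w': 0.0298}
[[-0.001, 0.001, -0.001, 0.2, -0.5, 3.6, -1], [-0.001, 0.0, -0.0, 0.3, -0.5, 3.6, -1], [-0.001, 0.001, -0.001, 0.2, -0.5, 3.7, -1]]
end [0.5539 0.1656 0.1323] [-158.6    0.3 -100.6]
```

Request:
step_arm([
  [0, 0, 0, 0.2, -0.3, 2, -1],
  [0, 0, 0, 0.2, -0.3, 2, -1],
  [0, 0, 0, 0, 0, 1, -1],
])

```text
time_s: 20.1
tcp_pos: [0.552, 0.1667, 0.1382]
eef_rot: [-158.4, 0.5, -100.7]
contact_force: [-1.0, -0.8, -0.5]
gripper_width: 0.0297
```

Run:
```python
from tgt import *
print(rel())
```

```text
{'h': 5.1, 'x': 1.3, 'y': 0.8, 'ang': 0.3, 'F_ax': -0.0, 'F': [-1.0, -0.8, -0.5], 'j': [43.5, 6.0, -48.6, 39.5, -27.6, 1.5], 't': 20.1, 'w': 0.0297}
```

Request:
step_arm([
  [0, 0, 0, 0.2, 0, 1.2, -1],
  [0, 0, 0, 0.2, 0, 1.2, -1],
])

```text
time_s: 20.3
tcp_pos: [0.5533, 0.1661, 0.1366]
eef_rot: [-158.3, 0.5, -100.7]
contact_force: [-1.0, -2.2, 2.2]
gripper_width: 0.0299
```

Run:
```python
from tgt import *
print(rel())
```

```text
{'h': 3.0, 'x': 1.7, 'y': 0.4, 'ang': 0.3, 'F_ax': 2.2, 'F': [-1.0, -2.2, 2.2], 'j': [43.2, 6.2, -48.8, 40.1, -27.2, 1.2], 't': 20.3, 'w': 0.0299}
```

Request:
step_arm([
  [0, 0, 0, 0.3, -0.3, 1.5, -1],
  [0, 0, 0, 0.3, -0.3, 1.5, -1],
])

```text
time_s: 20.5
tcp_pos: [0.5549, 0.1656, 0.1342]
eef_rot: [-158.3, 0.5, -100.7]
contact_force: [-3.0, 0.9, 1.5]
gripper_width: 0.0297
```

Run:
```python
from tgt import *
print(rel())
```

```text
{'h': 0.1, 'x': 1.9, 'y': 0.2, 'ang': 0.4, 'F_ax': 2.8, 'F': [-3.0, 0.9, 1.5], 'j': [42.8, 6.5, -49.0, 40.8, -26.6, 0.8], 't': 20.5, 'w': 0.0297}
```

Request:
step_arm([
  [0, 0, 0, 0, -0.2, 1.5, -1],
  [0, 0, 0, 0, -0.2, 1.5, -1],
])

```text
time_s: 20.7
tcp_pos: [0.5563, 0.1653, 0.1314]
eef_rot: [-158.3, 0.6, -100.7]
contact_force: [-3.6, -0.6, 2.4]
gripper_width: 0.0296
```

Run:
```python
from tgt import *
print(rel())
```

```text
{'h': -3.0, 'x': 1.8, 'y': 0.3, 'ang': 0.4, 'F_ax': 3.8, 'F': [-3.6, -0.6, 2.4], 'j': [42.5, 6.8, -49.3, 41.5, -26.0, 0.4], 't': 20.7, 'w': 0.0296}
```

The stand has seated and the collar is sliding at about 6.5 N of push. I continue gently to feel for the stop.

Request:
step_arm([
  [0, 0, 0, 0, -0.1, 1.8, -1],
  [0, 0, 0, 0, -0.1, 1.8, -1],
])

```text
time_s: 20.9
tcp_pos: [0.5581, 0.165, 0.1281]
eef_rot: [-158.3, 0.5, -100.7]
contact_force: [-1.6, -0.9, 4.4]
gripper_width: 0.0297
```

Run:
```python
from tgt import *
print(rel())
```

```text
{'h': -6.8, 'x': 1.8, 'y': 0.3, 'ang': 0.4, 'F_ax': 4.5, 'F': [-1.6, -0.9, 4.4], 'j': [42.0, 7.2, -49.5, 42.4, -25.4, -0.3], 't': 20.9, 'w': 0.0297}
```

Request:
step_arm([
  [0, 0, 0, 0, -0.2, 1.8, -1],
  [0, 0, 0, 0, -0.2, 1.8, -1],
])

```text
time_s: 21.1
tcp_pos: [0.5601, 0.1646, 0.1247]
eef_rot: [-158.3, 0.5, -100.7]
contact_force: [-2.0, -0.1, 2.4]
gripper_width: 0.0295
```

Run:
```python
from tgt import *
print(rel())
```

```text
{'h': -10.7, 'x': 1.8, 'y': 0.3, 'ang': 0.4, 'F_ax': 3.1, 'F': [-2.0, -0.1, 2.4], 'j': [41.5, 7.5, -49.8, 43.4, -24.7, -0.9], 't': 21.1, 'w': 0.0295}
```

Request:
step_arm([
  [0, 0, 0, 0, -0.2, 1.8, -1],
  [0, 0, 0, 0, -0.2, 1.8, -1],
])

```text
time_s: 21.3
tcp_pos: [0.562, 0.1643, 0.1215]
eef_rot: [-158.2, 0.5, -100.7]
contact_force: [-5.0, -0.8, 6.4]
gripper_width: 0.0298
```

Run:
```python
from tgt import *
print(rel())
```

```text
{'h': -14.5, 'x': 1.9, 'y': 0.3, 'ang': 0.4, 'F_ax': 7.9, 'F': [-5.0, -0.8, 6.4], 'j': [41.0, 7.9, -50.1, 44.5, -24.1, -1.6], 't': 21.3, 'w': 0.0298}
```

Request:
step_arm([
  [0, 0, 0, 0, -0.2, 1.6, -1],
])

```text
time_s: 21.4
tcp_pos: [0.5628, 0.1641, 0.1201]
eef_rot: [-158.2, 0.5, -100.7]
contact_force: [-5.0, -0.5, 7.1]
gripper_width: 0.0302
```

Run:
```python
from tgt import *
print(rel())
```

```text
{'h': -16.1, 'x': 1.9, 'y': 0.3, 'ang': 0.4, 'F_ax': 8.5, 'F': [-5.0, -0.5, 7.1], 'j': [40.8, 8.1, -50.2, 44.9, -23.8, -1.9], 't': 21.4, 'w': 0.0302}
```

Request:
step_arm([
  [0, 0, 0, 0, -0.2, 1.5, -1],
])

```text
time_s: 21.5
tcp_pos: [0.5636, 0.164, 0.1193]
eef_rot: [-158.2, 0.6, -100.7]
contact_force: [-22.5, 0.8, 27.8]
gripper_width: 0.03
```

Run:
```python
from tgt import *
print(rel())
```

```text
{'h': -17.2, 'x': 2.2, 'y': 0.4, 'ang': 0.5, 'F_ax': 35.2, 'F': [-22.5, 0.8, 27.8], 'j': [40.6, 8.2, -50.3, 45.4, -23.5, -2.2], 't': 21.5, 'w': 0.03}
```

Request:
step_arm([
  [0, 0, 0, 0, 0, -0.4, -1],
])

```text
time_s: 21.6
tcp_pos: [0.5632, 0.164, 0.1197]
eef_rot: [-158.2, 0.6, -100.7]
contact_force: [-6.6, 0.6, 5.4]
gripper_width: 0.03
```

Run:
```python
from tgt import *
print(rel())
```

```text
{'h': -16.6, 'x': 2.1, 'y': 0.3, 'ang': 0.5, 'F_ax': 8.0, 'F': [-6.6, 0.6, 5.4], 'j': [40.6, 8.1, -50.4, 45.3, -23.6, -2.1], 't': 21.6, 'w': 0.03}
```

Request:
step_arm([
  [0, 0, 0, 0, 0, 0.1, -1],
  [0, 0, 0, 0, 0, 0.1, -1],
])

```text
time_s: 21.8
tcp_pos: [0.563, 0.164, 0.1198]
eef_rot: [-158.1, 0.6, -100.6]
contact_force: [-4.9, -0.6, 6.3]
gripper_width: 0.0297
```

Run:
```python
from tgt import *
print(rel())
```

```text
{'h': -16.4, 'x': 1.9, 'y': 0.3, 'ang': 0.5, 'F_ax': 7.8, 'F': [-4.9, -0.6, 6.3], 'j': [40.6, 8.1, -50.4, 45.4, -23.5, -2.2], 't': 21.8, 'w': 0.0297}
```

Request:
step_arm([
  [0, 0, 0, 0, 0, 0.3, -1],
  [0, 0, 0, 0, 0, 0.2, -1],
  [0, 0, 0, 0, 0, 0.2, -1],
])

```text
time_s: 22.1
tcp_pos: [0.5631, 0.164, 0.1196]
eef_rot: [-158.1, 0.6, -100.6]
contact_force: [-5.7, 0.2, 7.2]
gripper_width: 0.0297
```

Run:
```python
from tgt import *
print(rel())
```

```text
{'h': -16.6, 'x': 1.9, 'y': 0.3, 'ang': 0.6, 'F_ax': 9.0, 'F': [-5.7, 0.2, 7.2], 'j': [40.6, 8.1, -50.5, 45.7, -23.4, -2.4], 't': 22.1, 'w': 0.0297}
```

The stop has been pressed and held for over half a second. Now I ease off so the spring returns, then release.

Request:
step_arm([
  [0, 0, 0, 0, 0.1, -0.7, -1],
  [0, 0, 0, 0, 0.1, -0.7, -1],
  [0, 0, 0, 0, 0.1, -0.7, -1],
])

```text
time_s: 22.4
tcp_pos: [0.5619, 0.1642, 0.1217]
eef_rot: [-158.1, 0.6, -100.6]
contact_force: [-4.4, -0.9, 6.1]
gripper_width: 0.03
```

Run:
```python
from tgt import *
print(rel())
```

```text
{'h': -14.2, 'x': 1.9, 'y': 0.2, 'ang': 0.6, 'F_ax': 7.4, 'F': [-4.4, -0.9, 6.1], 'j': [40.8, 7.8, -50.4, 45.2, -23.8, -2.1], 't': 22.4, 'w': 0.03}
```

Request:
step_arm([
  [0, 0, 0, 0, 0.1, -0.6, -1],
  [0, 0, 0, 0, 0.1, -0.6, -1],
])

```text
time_s: 22.6
tcp_pos: [0.5611, 0.1643, 0.1229]
eef_rot: [-158.1, 0.6, -100.6]
contact_force: [0.9, 0.1, -1.4]
gripper_width: 0.03
```

Run:
```python
from tgt import *
print(rel())
```

```text
{'h': -12.8, 'x': 1.9, 'y': 0.3, 'ang': 0.6, 'F_ax': -1.7, 'F': [0.9, 0.1, -1.4], 'j': [41.0, 7.7, -50.4, 44.9, -24.0, -1.9], 't': 22.6, 'w': 0.03}
```

Request:
step_arm([
  [0, 0, 0, 0, 0, 0.5, -1],
  [0, 0, 0, 0, 0, 0.2, -1],
])

```text
time_s: 22.8
tcp_pos: [0.5614, 0.1643, 0.1224]
eef_rot: [-158.0, 0.7, -100.6]
contact_force: [-4.0, -1.6, 5.4]
gripper_width: 0.0301
```

Run:
```python
from tgt import *
print(rel())
```

```text
{'h': -13.4, 'x': 1.9, 'y': 0.3, 'ang': 0.7, 'F_ax': 6.5, 'F': [-4.0, -1.6, 5.4], 'j': [40.9, 7.7, -50.4, 45.1, -23.8, -2.1], 't': 22.8, 'w': 0.0301}
```

Request:
step_arm([
  [0, 0, 0, 0, 0, 0, -0.2],
  [0, 0, 0, 0, 0, 0, 0.1],
  [0, 0, 0, 0, 0, 0, 0.2],
  [0, 0, 0, 0, 0, 0, 0.3],
])

```text
time_s: 23.2
tcp_pos: [0.5616, 0.1649, 0.1216]
eef_rot: [-158.1, 0.7, -100.6]
contact_force: [0.5, 0.4, 0.0]
gripper_width: 0.0531
```

Run:
```python
from tgt import *
print(rel())
```

```text
{'h': -14.1, 'x': 1.5, 'y': 0.9, 'ang': 0.7, 'F_ax': -0.2, 'F': [0.5, 0.4, 0.0], 'j': [40.9, 7.8, -50.4, 45.2, -23.7, -2.1], 't': 23.2, 'w': 0.0531}
```

Request:
step_arm([
  [0, 0, 0, 0, 0.5, -3, 0.4],
  [0, 0, 0, 0, 1.5, -8, 0.4],
  [0, 0, 0, 0, 2, -15, 0.4],
  [0, 0, 0, 0, 3, -20, 0.4],
  [0, 0, 0, 0, 4, -25, 0.4],
  [0, 0, 0, 0, 5, -30, 0.4],
  [0, 0, 0, 0, 5, -30, 0.4],
  [0, 0, 0, 0, 5, -30, 0.4],
  [0, 0, 0, 0, 2, -15, 0.4],
  [0, 0, 0, 0, 0, 0, 0.4],
])

```text
time_s: 24.2
tcp_pos: [0.4655, 0.1804, 0.2794]
eef_rot: [-158.5, 0.7, -100.5]
contact_force: [-0.7, 0.3, 0.5]
gripper_width: 0.0611
```

Run:
```python
from tgt import *
p,q,s=cur();print(rel(),p)
for n in("scene","top"): cv2.imwrite(f"pics/{n}5.png",r.capture(n)[:,:,::-1])
s=cv2.imread('pics/scene5.png');t=cv2.imread('pics/top5.png')
m=M-.014*a;u=np.array([-np.sin(ps),np.cos(ps),0]);v=np.cross(a,u);th=np.linspace(0,2*np.pi,24)[:,None]
A=np.r_[[m+.049*a],m+.009*a+.034*(np.cos(th)*u+np.sin(th)*v)]
big(s,235,125,315,205,8,'pics/k1.png',proj('scene',A));big(t,160,155,250,225,8,'pics/k2.png',proj('top',A))
big(s,235,125,315,205,8,'pics/k1b.png')
```

```text
{'h': 171.2, 'x': -4.0, 'y': -1.9, 'ang': 0.4, 'F_ax': 0.8, 'F': [-0.7, 0.3, 0.5], 'j': [58.4, -9.4, -39.2, 24.6, -54.1, 7.4], 't': 24.2, 'w': 0.0611} [0.46548697 0.18038431 0.27942344]
```

View pics/k1.png

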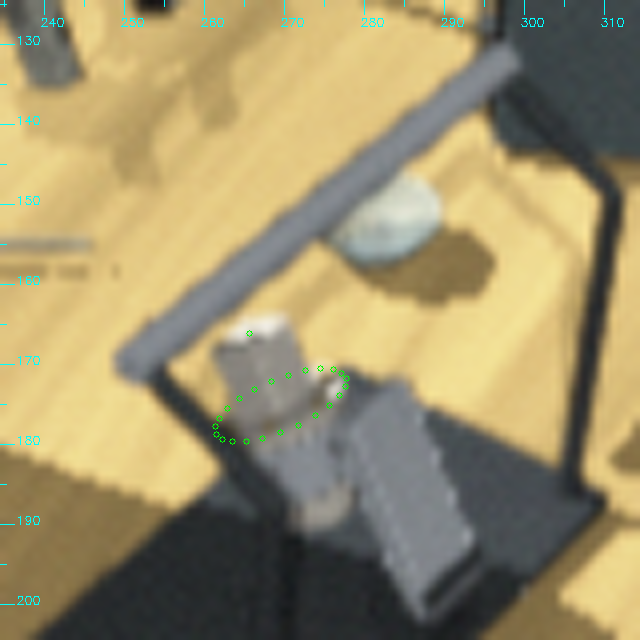

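View pics/k2.png

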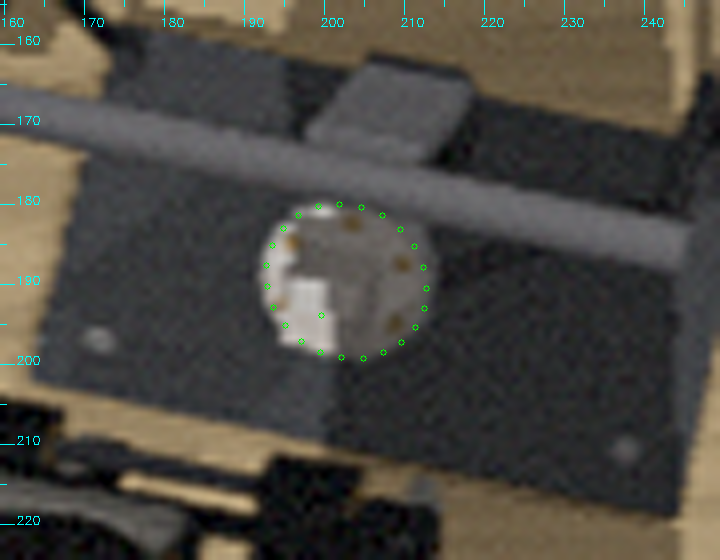

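The stand sits coaxially in the collar: in the top view its shoulder matches the expected circle around (202.5,190), and in scene the block at (267,171) lines up with the collar and the foot shows below it. Last I check the bystanders and hand in.

Run:
```python
from tgt import *
for n,boxes in(('scene',dict(pliers=(190,230,245,265),straight=(155,248,190,286),dish=(272,143,292,160))),('top',dict(pliers=(288,180,308,235),straight=(332,220,358,246),dish=(118,198,142,223)))):
    A=cv2.imread(f'pics/{n}0.png');B=cv2.imread(f'pics/{n}5.png')
    for k,(x0,y0,x1,y1) in boxes.items():
        res=cv2.matchTemplate(B[y0-12:y1+12,x0-12:x1+12],A[y0:y1,x0:x1],cv2.TM_CCOEFF_NORMED);_,m,_,l=cv2.minMaxLoc(res);print(n,k,round(m,2),'shift px',l[0]-12,l[1]-12)
s=r.get_state();print(s['qd'].round(2),s['contact_force'].round(1),s['time_s'])
r.close_job()
```

```text
scene pliers 1.0 shift px 0 0
scene straight 1.0 shift px 0 0
scene dish 0.79 shift px 0 0
top pliers 1.0 shift px 0 0
top straight 1.0 shift px 0 0
top dish 0.4 shift px -4 0
[-0.82  1.53 -1.14 -0.01  0.45 -0.05] [0.4 1.1 0.2] 24.3
the job is handed in; nothing more can be done
```

The tapered white stand is nested in the collar, released, and handed in at 24.3 s, with the arm clear of everything. No verdict was reported back.

**What I did:** My reach estimate showed joint 3 would hit its limit with the tool fully in line with the collar. I set the stand down on free bench, re-gripped it with the tool pitched about 9° about the jaw axis, and then inserted it along the collar's axis.

**The push:**
- The collar slid about 12 mm at roughly 6–7 N.
- The stop then gave over about 4 mm at roughly 11 N. I held it at an estimated 3.4 mm for about 0.5 s.
- At the bottom the axial reading briefly reached 35 N (about 38 N of push) for one step before I backed off. That is above the 30 N at which wedging starts to be possible. The stand-to-collar contact force itself could not be read, so I can't rule out that it passed the 130 N limit.
- The stop sprang back before I released the stand.

**Last checks:**
- **Nesting:** in both views the stand sits coaxially in the collar, block outward, with its shoulder matching the expected circle. This is a check by eye to about 1 mm. I did not measure the final tilt.
- **Straight stand and pliers:** no shift in either view.
- **Glass dish:** unmoved in the scene view. The top-view match was poor (score 0.4, apparent 4-pixel shift), probably from changed shadow. The arm never went near it.
- **Arm at hand-in:** it was still settling slightly, up to 1.5°/s. The force reading was about 1 N, which is noise level.

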